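Load the tube carousel and latch it on its sprung stand

ROBOT

A 7-joint arm with a two-finger parallel gripper is mounted at the origin on the work surface. World frame = base frame: x ahead of the robot, y to its left, z up, the work surface at z = 0. Lengths are in m, angles in rad, forces in N, time in s.
With the tool pointing down it reaches from about 0.4 to 0.85 m from the base axis. Payload 4.5 kg.
Tool frame: the origin (TCP) lies midway between the tips of the shut fingers; the grasp point (between the pads) lies 19 mm behind it; z points along the fingers, y is the direction in which the jaws open and shut (so a half turn about z gives the same grasp; the last joint's range is limited). The gripper opens to 85 mm and grips with 20 to 120 N. Pads are 22 mm wide; open, the fingers measure 114 mm over their backs; the gripper's body (76 mm by 85 mm) begins 54 mm behind the grasp point. The pads swing forward as they close: fully open they stand 13 mm farther back than shut.
Start: joints at [1.369, 0.689, -0.195, 1.565, 0.157, 0.902, -0.215], TCP at [0.146, -0.608, 0.231] pointing down, gripper open.
Joint ranges: [-3.01, 3.01], [-0.46, 2.08], [-1.47, 1.51], [0.13, 2.56], [-1, 4.14], [0.04, 2.09], [-2.66, 2.66]. Speed limits (rad/s): [2.57, 2.57, 3.14, 3.14, 3.14, 3.14, 3.14].

INTERFACE

Orientations are given as a 3x3 rotation matrix whose columns are the frame's x, y, z axes.
In Python, from workcell import r gives the robot as it stands.
- The arm moves only by the tool arm_command, never from a script. Its argument "motion" is a list of rows, each a list of 3 entries, a list of its own where there are three numbers: the shift along the tool's x, y, z in m, then the turn, a rotation vector about the tool's x, y, z in degrees, then the closure, from 0 (fully open) to 1 (shut). In form: [[[dx, dy, dz], [wx, wy, wz], claw], ...]. A call has 1 to 20 rows; each row shifts and turns the commanded pose from where the row before left it, along the tool's axes as they then stand; what a row does not reach is not made up. A row lasts 1/12 s, in which the tool goes at most 41.7 mm and 7.16 degrees, less where a joint would pass 70% of its speed; a pose out of reach is approached as far as the arm can. A call is refused whole if a number of a shift passes 0.0417 or a number of a turn 7.16, either way. A call with a gripper value outside its range is refused whole. The fingers move at their own pace and stop on an object; "force" is the grip in N (left out, the last holds). Time passes only in rows, so rows that do not move let the fingers close. It gives the time, the measured TCP pose, the force and the opening at its end, in the units of the state.
- r.state(): the state, without advancing time (a new reading comes with each control period).
- r.get_image(name): name is "scene" or "top" or "wrist"; returns the picture (480x640x3 uint8, blue, green, red); there is no depth.
- r.camera_model(name): a dict with "fx", "fy", "cx", "cy" (pixels), "cam_to_world" (4x4, takes a point from camera to world coordinates); the wrist camera has in their place "hand_eye" (4x4, takes a point from camera to tool coordinates, whose origin is the TCP and whose axes are the flange's). Camera axes: x right, y up, looking along -z (the intrinsics and any distortion apply to the point x, -y, -z); pixel columns grow to the right and rows downward; lengths in m; the calibration is good to about 2 mm. A picture is of the moment at which its call begins: read the wrist's pose just before it. camera_model takes no time and is no camera call.
- r.hand_in(): hands the job in, once; it reports no verdict.
Trained networks look in the newest picture that a camera, given by its name, has taken for a name from the list of things; names that differ only in an ending like _2 or _b are one class to them, and where a whole thing is asked for, a point or a joint stands for the part that bears it (a point fixed in the world has none). Each returns a list of dicts, best first, with "conf" (0 to 1); they miss things now and then, are a little off and sometimes report something else, mostly with a low value. They report only what shows in the picture. A call takes as long as a camera call. They do not tell look-alikes from the thing itself.
- r.boxes_of(camera, target): "extent" ([left, top, right, bottom] in pixels, round what is visible of it).
- r.spot_point(camera, target): "pixel" ([column, row] in pixels: a listed point, or the origin of a listed thing).
The state is a dict: "time": time; "joint_pos": joint angles; "qd": joint speeds; "joint_efforts": joint torques, N m; "tool_pos": TCP position; "ee_rot": TCP orientation; "ft_force": force on the tool from outside, world axes, zero at the start; "torque": the same for the moment, N m; "finger_gap": opening from 0.0 (shut) to 1.0 (fully open).
Only numpy, scipy, OpenCV 4.12 (cv2) and the standard library are available. Lean on these libraries where they do the work, as an engineer would, in place of code of your own. Each camera call takes 0.05 s, during which the arm holds its last target.

TASK

Pick up the white square spacer sleeve, which is lying on its side, stand it upright on the table and let go of it, then take it again from above, thread it down the post of the stand until it rests on the sprung platform, and let go. Then thread the perforated metal wheel, hub up, down the same post onto the sleeve, and press it down until both side catches have snapped in over its rim and keep it down when you let go. Leave the other things on the table where they are.

Things in the scene. Friction and masses are not known exactly. Their poses are not given: they have to be found in the camera images.
- sleeve_center (a point): Centre of the spacer sleeve: a white plastic block 50 x 50 mm square and 80 mm long with a 25 mm round bore through its length, about 0.16 kg. Its z axis is the bore's axis (either end may go up), x and y are square to its flat sides. It starts lying on a flat side, the bore level and pointing away from the robot within 0.5 rad.
- wheel_center (a point): Centre of the tube wheel, 27.5 mm above its underside: a flat aluminium disc 110 mm across and 10 mm thick with twelve tube holes, and on it a plain hub 42 mm across and 45 mm tall to hold it by; a 25 mm bore goes through both; 55 mm high in all, about 0.25 kg. z up along the bore. It starts flat on the table, hub up.
- post_tip (a point): Tip of the stand's fixed upright steel post, 20 mm across, its last 8 mm tapered to 8 mm; the tip is 160 mm above the table and 100 mm above the raised platform. The axes are the stand's: z up, y along the line between the two catches.
- stand: The stand, fixed to the table; origin under the post at table height. A grey base 120 (x) x 200 (y) x 30 mm with a catch tower at each end: at y = +84 and -84 mm from the post, 32 mm wide in x, 12 mm thick, top 175 mm above the table. On both x sides of the post there is free room for fingers.
- platform_top (a point): Centre of the top face of the sprung platform, a round aluminium plate 84 mm across around the post, 60 mm above the table when up; moves down with the platform. Axes as the stand's.
- platform (a joint): How far the sprung platform is pressed down, m: 0 up, 0.022 at the stop. The spring is preloaded (6.6 N up at 0, 13 N at the stop): it stays up under sleeve and wheel alone. With both stacked, the catches snap over the disc past about 0.013; press to about 0.019 to be sure (8 to 16 N of push on the wheel). Let go, it comes back to about 0.013 and stays.
- catch_left (a joint): Spring catch on the stand's +y tower, m: 0 = fully in, 0.014 = fully out. On top it slopes from 47 to 60 mm off the post's axis, up to 165 mm above the table: the disc's rim (55 mm radius) pushes it aside going down. Flat underside, 137 mm above the table. Springs in by itself (about 1 N) once the disc is below.
- catch_right (a joint): The same catch on the -y tower: m, 0 = fully in, grows outward.
- tape_roll: Bystander, not to be disturbed: a roll of cream tape, 52 mm across and 20 mm high, lying flat; origin at the centre of its underside.
- jar: Bystander, not to be disturbed: a clear specimen jar with white lid, 52 mm across and 60 mm high, standing; origin at the centre of its underside.
- label_box: Bystander, not to be disturbed: a white cardboard box 50 x 90 x 35 mm (x, y, z); origin at the centre of its underside.
- stamp: Bystander, not to be disturbed: a hand stamp, grey foot 50 x 35 mm with a wooden knob, 56 mm high; origin at the centre of its underside.
Things that resemble listed ones, but are neither listed nor needed, are in the scene too. What is shaped like the part that bears sleeve_center but green or purple is not meant. Several things look just like the part that bears wheel_center: the one meant starts nearest to the robot's base.

How it is judged:
On the way, in this order (a step that is already met when the one before it is completed fails the run):
1. the sleeve stands upright on the table, let go (angle between the z axis of sleeve_center and the z axis of platform_top, either way round below 0.08 rad and height (world z) of sleeve_center between 0.036 and 0.044 m and horizontal distance between sleeve_center and platform_top above 0.08 m and contact force between the fingers and sleeve below 0.1 N and linear speed of sleeve below 0.03 m/s), for 0.2 s.
2. the sleeve is on the post, resting on the platform, let go (angle between the z axis of sleeve_center and the z axis of platform_top, either way round below 0.08 rad and horizontal distance between sleeve_center and platform_top below 0.006 m and z of sleeve_center in the frame of platform_top between 0.036 and 0.044 m and contact force between the fingers and sleeve below 0.1 N), for 0.2 s.
At the end, for the whole second after the job is handed in: Sleeve upright on the post, resting on the platform (4 mm in height, 6 mm sideways, 0.08 rad); wheel on it, hub up (5 mm, 6 mm, 0.08 rad); the platform kept down 9 to 18 mm by both catches, each within 4 mm of fully in; both parts at rest (angle between the z axis of sleeve_center and the z axis of platform_top, either way round below 0.08 rad and horizontal distance between each of sleeve_center, wheel_center and platform_top below 0.006 m and z of sleeve_center in the frame of platform_top between 0.036 and 0.044 m and angle between wheel_center's own z axis and vertical below 0.08 rad and z of wheel_center in the frame of platform_top between 0.1025 and 0.1125 m and value of joint platform between 0.009 and 0.018 m and value of joint each of catch_left, catch_right below 0.004 m and linear speed of each of wheel, sleeve below 0.02 m/s); the robot touches nothing.
It fails at once if the tape roll is pushed more than 30 mm or tipped (distance of tape_roll from where it was at the start of the episode above 0.03 m or angle between tape_roll's own z axis and vertical above 0.5 rad).
It fails at once if the jar is pushed more than 30 mm or tipped (distance of jar from where it was at the start of the episode above 0.03 m or angle between jar's own z axis and vertical above 0.5 rad).
It fails at once if the label box is pushed more than 30 mm or tipped (distance of label_box from where it was at the start of the episode above 0.03 m or angle between label_box's own z axis and vertical above 0.5 rad).
It fails at once if the stamp is pushed more than 30 mm or tipped (distance of stamp from where it was at the start of the episode above 0.03 m or angle between stamp's own z axis and vertical above 0.5 rad).
It also fails if it takes over 72 s, if anything falls off the work surface, if the arm or the gripper's body presses on something with over 40 N, if the wrist force passes 120 N, or if a joint passes its speed limit or range.

## Working session

There is one attempt and no reset: what is moved stays moved. The work goes in short steps, Python scripts to look and compute and a tool call to move; the robot and the scene stay as the last step left them, time stands still between calls to the robot, and variables do not carry over. Pictures are saved under pics/ and viewed, and the job is handed in when it is done.

Besides the shell and the picture viewer there is one more tool, called after "Call:" as name([rows], argument=value, ...), one row to a line, values as JSON. arm_command: Moves the arm, as the interface text tells. Its arguments: {"type":"object","properties":{"motion":{"type":"array"},"force":{"type":"number"}},"required":["motion"]}

```bash
ls; mkdir -p pics
python3 - <<'E'
from workcell import r
import cv2
s=r.state()
print({k:(v if not hasattr(v,'round') else v) for k,v in s.items()})
for n in ["scene","top","wrist"]:
    im=r.get_image(n); cv2.imwrite(f"pics/{n}0.png",im)
    print(n,r.camera_model(n))
E
```

```text
pics
{'time': 0.0, 'joint_pos': array([ 1.36883017,  0.68999819, -0.19450632,  1.56636947,  0.1573046 ,
        0.90249087, -0.21512598]), 'qd': array([ 0.0007773 ,  0.00050543,  0.0003132 ,  0.00092069, -0.00116781,
       -0.00107131, -0.00046722]), 'joint_efforts': array([-2.49435254e-05, -5.39611530e+01, -1.26649026e+00, -1.58543730e+01,
        9.09074501e-03,  9.46517423e-03, -1.70573966e-06]), 'tool_pos': array([ 0.14578306, -0.60708033,  0.23046821]), 'ee_rot': array([[ 9.72321955e-01,  2.33644354e-01, -5.75698416e-04],
       [ 2.33645020e-01, -9.72320330e-01,  1.78329935e-03],
       [-1.43105448e-04, -1.86845018e-03, -9.99998244e-01]]), 'ft_force': array([-0.0913546 ,  0.3935526 , -0.22351184]), 'torque': array([ 0.02416662,  0.06663247, -0.03476953]), 'finger_gap': 0.99728506465645}
scene {'fx': 586.2561192284853, 'fy': 586.2561192284853, 'cx': 321.73394198771, 'cy': 240.9397320155308, 'cam_to_world': array([[-0.48803802, -0.55059769,  0.67724521,  1.20795862],
       [ 0.87281281, -0.31149489,  0.37572428,  0.42192843],
       [ 0.0040855 ,  0.77447603,  0.63259007,  0.7
[... 200 characters left out ...]
[[ 0.0143737 ,  0.99343712, -0.11347282,  0.41214048],
       [-0.999821  ,  0.01288338, -0.01385616,  0.01907917],
       [-0.01230331,  0.11365167,  0.99344448,  1.23922517],
       [ 0.        ,  0.        ,  0.        ,  1.        ]])}
wrist {'fx': 426.2119058522189, 'fy': 426.2119058522189, 'cx': 319.1322731538181, 'cy': 235.9465936486626, 'hand_eye': array([[-8.42400241e-05,  9.48394245e-01,  3.17093597e-01,
         8.18466668e-02],
       [ 9.99999980e-01,  1.36945996e-04, -1.43928392e-04,
         1.56878653e-04],
       [-1.79925557e-04,  3.17093578e-01, -9.48394238e-01,
        -1.41968086e-01],
       [ 0.00000000e+00,  0.00000000e+00,  0.00000000e+00,
         1.00000000e+00]])}
```

View pics/scene0.png

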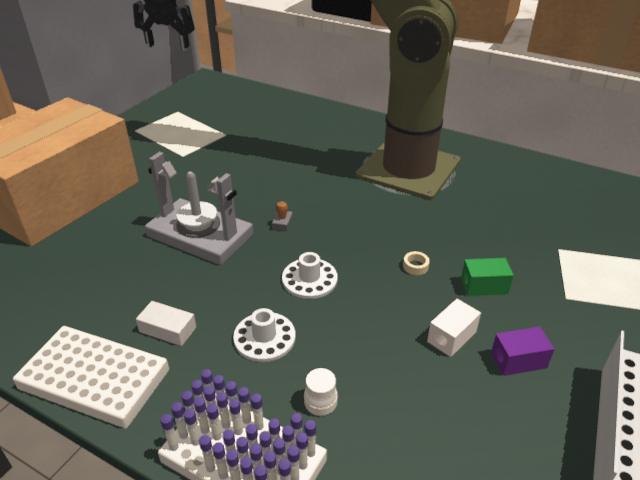

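View pics/top0.png

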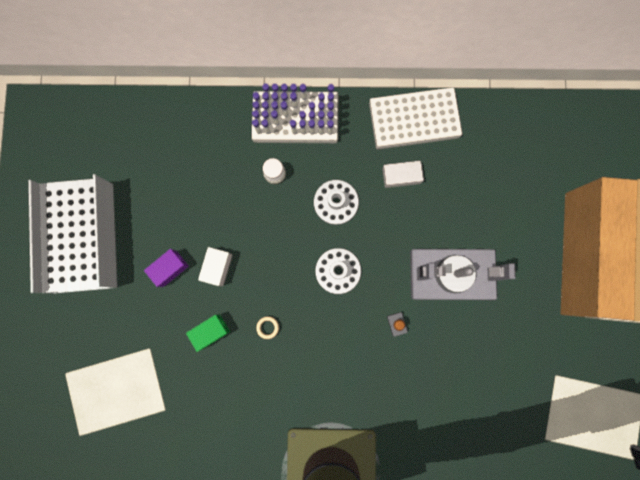

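View pics/wrist0.png

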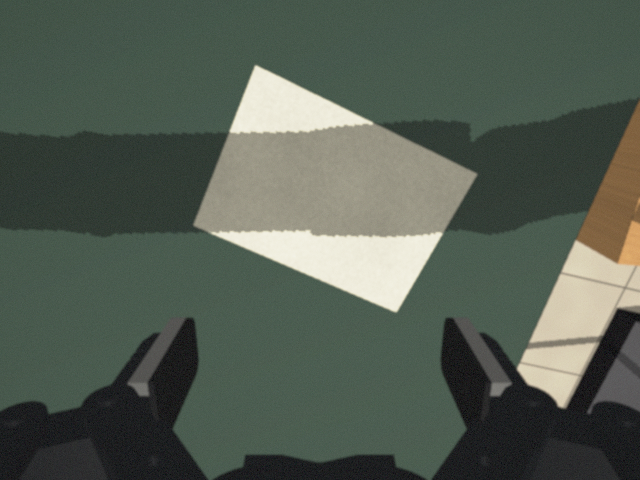

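```bash
cat > h.py <<'E'
from workcell import r
import numpy as np, cv2, itertools
from scipy.spatial.transform import Rotation as Ro
def cam(n,st=None):
    m=r.camera_model(n)
    if n=="wrist":
        s=st or r.state(); T=np.eye(4);T[:3,:3]=s["ee_rot"];T[:3,3]=s["tool_pos"]
        M=T@m["hand_eye"]
    else: M=m["cam_to_world"]
    return m,M
def ray(n,px,st=None):
    m,M=cam(n,st)
    d=M[:3,:3]@np.array([(px[0]-m["cx"])/m["fx"],-(px[1]-m["cy"])/m["fy"],-1.])
    return M[:3,3],d
def onz(n,px,z,st=None):
    o,d=ray(n,px,st); return o+d*(z-o[2])/d[2]
def proj(n,P,st=None):
    m,M=cam(n,st); p=np.linalg.inv(M)@np.append(P,1.)
    return np.array([m["cx"]+m["fx"]*p[0]/-p[2], m["cy"]+m["fy"]*p[1]/p[2]])
def tri(obs):
    A=np.zeros((3,3));b=np.zeros(3)
    for n,px,st in obs:
        o,d=ray(n,px,st); d=d/np.linalg.norm(d);Q=np.eye(3)-np.outer(d,d);A+=Q;b+=Q@o
    P=np.linalg.solve(A,b); return P,[np.linalg.norm(proj(n,P,st)-px) for n,px,st in obs]
E
python3 - <<'E'
from h import *
np.set_printoptions(precision=4,suppress=True)
zs={"sleeve_center":.025,"wheel_center":.0275,"post_tip":.16,"stand":0,"platform_top":.06,"tape_roll":0,"jar":0,"label_box":0,"stamp":0}
for t,z in zs.items():
    for n in ("top","scene"):
        for d in r.spot_point(n,t): print(t,n,round(d["conf"],2),np.round(d["pixel"],1),onz(n,d["pixel"],z))
print(r.state()["time"])
im=cv2.imread("pics/top0.png")
c=im[240:300,190:245];cv2.imwrite("pics/c1.png",cv2.resize(c,None,fx=10,fy=10,interpolation=cv2.INTER_CUBIC))
c=im[235:310,400:525];cv2.imwrite("pics/c2.png",cv2.resize(c,None,fx=6,fy=6,interpolation=cv2.INTER_CUBIC))
im=cv2.imread("pics/scene0.png")
c=im[140:270,130:260];cv2.imwrite("pics/c3.png",cv2.resize(c,None,fx=4.5,fy=4.5,interpolation=cv2.INTER_CUBIC))
E
```

```text
sleeve_center top 0.79 [208.7 331.7] [0.3255 0.2941 0.025 ]
sleeve_center top 0.65 [213.8 269.4] [0.4736 0.2875 0.025 ]
sleeve_center scene 0.85 [518. 349.] [0.4741 0.396  0.025 ]
sleeve_center scene 0.8 [488.  276.4] [0.3216 0.2981 0.025 ]
sleeve_center scene 0.79 [454.2 329.1] [0.4841 0.2867 0.025 ]
wheel_center top 0.61 [336.7 272.1] [ 0.471  -0.0083  0.0275]
wheel_center scene 0.91 [310.2 268.1] [ 0.4723 -0.0116  0.0275]
wheel_center scene 0.62 [262.2 324.8] [ 0.6427 -0.0104  0.0275]
post_tip top 0.79 [470.2 272.2] [ 0.4683 -0.289   0.16  ]
post_tip top 0.63 [457.1 273.1] [ 0.466  -0.2612  0.16  ]
post_tip scene 0.94 [190.4 170.2] [ 0.464  -0.2922  0.16  ]
stand top 0.88 [451.3 274.6] [ 0.4701 -0.2886  0.    ]
stand scene 0.9 [199.8 235.8] [ 0.4729 -0.2871  0.    ]
platform_top scene 0.6 [196.7 211.4] [ 0.4666 -0.2907  0.06  ]
tape_roll top 0.72 [267.8 328.8] [0.3329 0.1565 0.    ]
tape_roll scene 0.91 [415.7 268.1] [0.3407 0.1589 0.    ]
tape_roll scene 0.41 [169.6 331.5] [ 0.7176 -0.1617  0.    ]
jar top 0.93 [274.1 173.4] [0.7175 0.1506 0.    ]
jar scene 0.85 [319.1 401.3] [0.7152 0.1453 0.    ]
label_box top 0.76 [404. 179.] [ 0.7069 -0.1745  0.    ]
label_box top 0.19 [335.5 271.4] [ 0.474 -0.006  0.   ]
label_box scene 0.81 [167.2 330.2] [ 0.7173 -0.1675  0.    ]
label_box scene 0.73 [418.8 268.3] [ 0.3382  0.1646 -0.    ]
stamp top 0.54 [398.1 325.1] [ 0.3465 -0.1586  0.    ]
stamp scene 0.96 [284.3 224.5] [ 0.3491 -0.1495  0.    ]
1.05
```

View pics/c1.png

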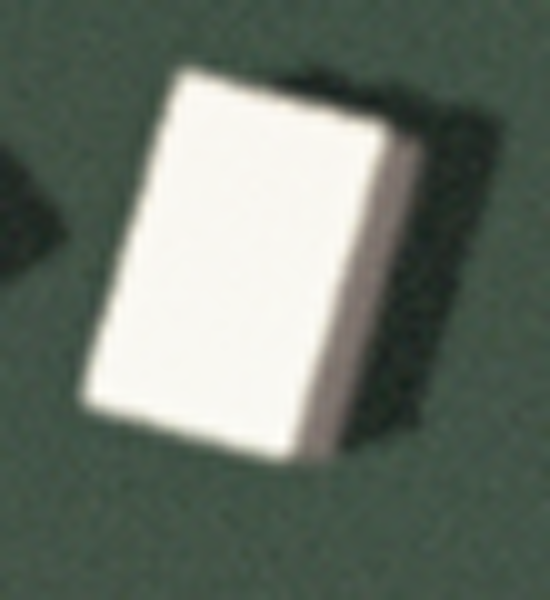

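View pics/c2.png

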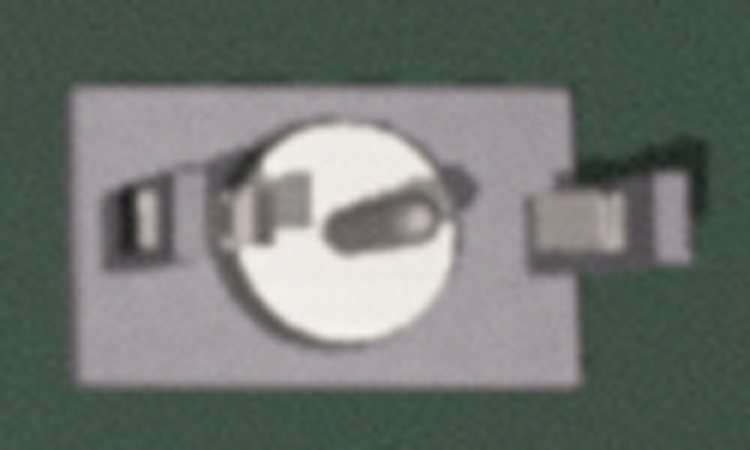

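View pics/c3.png

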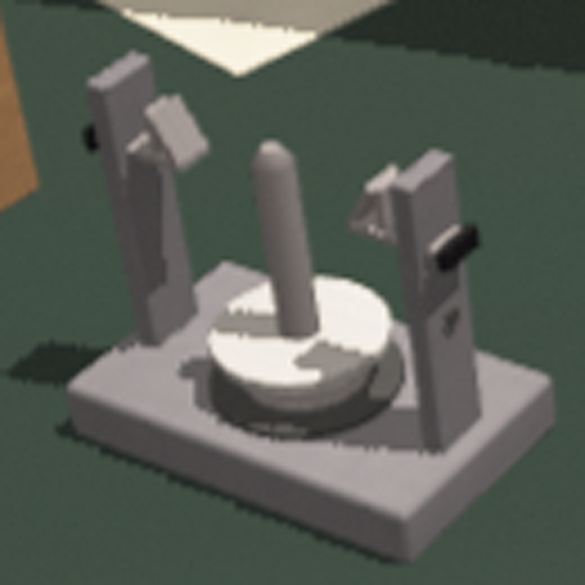

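Run:
```python
from h import *
np.set_printoptions(precision=4,suppress=True)
c=np.array([(183,68),(392,122),(298,460),(82,404)])/10-.45+[190,240]
P=np.array([onz("top",p,.05) for p in c]);print(P,P.mean(0)); 
L=(P[0]+P[1]-P[2]-P[3])/2;W=(P[0]+P[3]-P[1]-P[2])/2
print(np.linalg.norm(L),np.linalg.norm(W),np.degrees(np.arctan2(L[1],L[0])),np.degrees(np.arctan2(-W[0],W[1])))
c=np.array([(72,88),(572,88),(582,385),(78,385)])/6-.42+[400,235]
P=np.array([onz("top",p,.03) for p in c]);print(P,P.mean(0))
for a,b in ((0,1),(1,2),(2,3),(3,0)): d=P[b]-P[a];print(np.linalg.norm(d),np.degrees(np.arctan2(d[1],d[0])))
# hull of wheel white in top & scene
print(tri([("top",(470.2,272.2),None),("scene",(190.4,170.2),None)]))
```

```text
[[0.5267 0.2982 0.05  ]
 [0.5145 0.2481 0.05  ]
 [0.4346 0.2675 0.05  ]
 [0.447  0.3189 0.05  ]] [0.4807 0.2832 0.05  ]
0.08233995319920907 0.052249669059771284 -14.088035656661148 -13.610873577026545
[[ 0.5281 -0.1871  0.03  ]
 [ 0.5307 -0.3861  0.03  ]
 [ 0.4131 -0.3871  0.03  ]
 [ 0.4103 -0.1887  0.03  ]] [ 0.4706 -0.2873  0.03  ]
0.19896131579482132 -89.24237471838323
0.11762283407458576 -179.52480680511297
0.1983371101247684 90.8264834162861
0.11785977516804977 0.7792800754803706
(array([ 0.4681, -0.288 ,  0.1636]), [np.float64(0.03702491849189787), np.float64(0.03967262485563379)])
```

Call:
arm_command([
  [[0.0303,-0.0089,-0.007],[0,0,0],0],
  [[0.0303,-0.0089,-0.007],[0,0,0],0],
  [[0.0303,-0.0089,-0.007],[0,0,0],0],
  [[0.0303,-0.0089,-0.007],[0,0,0],0],
  [[0.0303,-0.0089,-0.007],[0,0,0],0],
  [[0.0303,-0.0089,-0.007],[0,0,0],0],
  [[0.0303,-0.0089,-0.007],[0,0,0],0],
  [[0.0303,-0.0089,-0.007],[0,0,0],0],
  [[0.0303,-0.0089,-0.007],[0,0,0],0],
  [[0.0303,-0.0089,-0.007],[0,0,0],0],
])

```text
time: 1.88
tool_pos: [0.4211, -0.4494, 0.3018]
ee_rot: [[0.972, 0.234, 0.0], [0.234, -0.972, -0.0], [-0.0, 0.0, -1.0]]
ft_force: [0.2, -0.6, -0.4]
finger_gap: 1.003
```

```bash
cat > rec.py <<'E'
from workcell import r
import json,numpy as np
np.set_printoptions(precision=4,suppress=True)
s=r.state();open("log.jsonl","a").write(json.dumps([s["joint_pos"].tolist(),s["tool_pos"].tolist(),s["ee_rot"].tolist()])+"\n")
print("t",s["time"],"q",s["joint_pos"],"p",s["tool_pos"],"f",s["ft_force"],"gap",s["finger_gap"]);print(s["ee_rot"])
E
python3 rec.py
python3 - <<'E'
import json
q=[1.36883017,0.68999819,-0.19450632,1.56636947,0.1573046,0.90249087,-0.21512598];p=[0.14578306,-0.60708033,0.23046821]
R=[[9.72321955e-01,2.33644354e-01,-5.75698416e-04],[2.33645020e-01,-9.72320330e-01,1.78329935e-03],[-1.43105448e-04,-1.86845018e-03,-9.99998244e-01]]
open("log.jsonl","a").write(json.dumps([q,p,R])+"\n")
E
```

```text
t 1.8833 q [ 0.8454  0.6034 -0.1829  1.5032  0.1197  1.0458 -0.7008] p [ 0.4211 -0.4494  0.3018] f [ 0.2395 -0.624  -0.3547] gap 1.0028444609731537
[[ 0.9723  0.2337  0.    ]
 [ 0.2337 -0.9723 -0.0002]
 [-0.      0.0002 -1.    ]]
```

Call:
arm_command([
  [[0.0115,-0.035,0],[0,0,0],0],
  [[0.0115,-0.035,0],[0,0,0],0],
  [[0.0115,-0.035,0],[0,0,0],0],
  [[0.0115,-0.035,0],[0,0,0],0],
  [[0.0115,-0.035,0],[0,0,0],0],
  [[0.0115,-0.035,0],[0,0,0],0],
  [[0.0115,-0.035,0],[0,0,0],0],
  [[0.0115,-0.035,0],[0,0,0],0],
  [[0.0115,-0.035,0],[0,0,0],0],
  [[0.0115,-0.035,0],[0,0,0],0],
  [[0.0115,-0.035,0],[0,0,0],0],
  [[0.0115,-0.035,0],[0,0,0],0],
  [[0.0115,-0.035,0],[0,0,0],0],
  [[0.0115,-0.035,0],[0,0,0],0],
  [[0.0115,-0.035,0],[0,0,0],0],
  [[0.0115,-0.035,0],[0,0,0],0],
  [[0.0115,-0.035,0],[0,0,0],0],
  [[0.0115,-0.035,0],[0,0,0],0],
  [[0.0115,-0.035,0],[0,0,0],0],
  [[0.0115,-0.035,0],[0,0,0],0],
])

```text
time: 3.55
tool_pos: [0.4798, 0.2858, 0.3014]
ee_rot: [[0.972, 0.234, 0.0], [0.234, -0.972, -0.0], [0.0, 0.0, -1.0]]
ft_force: [1.4, -0.3, 0.2]
finger_gap: 0.996
```

```bash
python3 rec.py
```

```text
t 3.55 q [-0.4698  0.522  -0.2443  1.6755  0.148   0.962  -2.1025] p [0.4798 0.2858 0.3014] f [ 1.4294 -0.3154  0.1516] gap 0.9955227184338056
[[ 0.9723  0.2337  0.0004]
 [ 0.2337 -0.9723 -0.0001]
 [ 0.0003  0.0002 -1.    ]]
```

```bash
cat > fk.py <<'E'
import numpy as np,json
from scipy.spatial.transform import Rotation as Ro
from scipy.optimize import least_squares
def Rz(a): return Ro.from_euler('z',a).as_matrix()
def Ry(a): return Ro.from_euler('y',a).as_matrix()
LO=np.array([-3.01,-.46,-1.47,.13,-1,.04,-2.66]);HI=np.array([3.01,2.08,1.51,2.56,4.14,2.09,2.66])
def fk(q,S,x):
    d1,d3,a3,d5,a5,d7,a7,c1,c7,a1=x
    R=Rz(S[0]*q[0]+c1); p=R@[a1,0,d1]
    R=R@Ry(q[1])@Rz(S[1]*q[2]); p=p+R@[a3,0,d3]
    R=R@Ry(q[3])@Rz(S[2]*q[4]); p=p+R@[a5,0,d5]
    R=R@Ry(q[5])@Rz(S[3]*q[6]+c7); p=p+R@[a7,0,d7]
    return p,R
def fit():
    D=[json.loads(l) for l in open("log.jsonl")]
    best=None
    for s in np.ndindex(2,2,2,2):
        S=1-2*np.array(s)
        for c7 in (0,1.57,3.14,-1.57):
            def f(x):
                e=[]
                for q,p,R in D:
                    P,RR=fk(q,S,x); e+=list((P-p)*5)+list((RR-np.array(R)).ravel())
                return np.concatenate([e,(x-x0)*1e-3])
            x0=np.array([.34,.4,0,.4,0,.25,0,0,c7,0]);o=least_squares(f,x0)
            if best is None or o.cost<best[0]: best=(o.cost,S,o.x)
    return best
def ik(q0,p,R,S,x):
    def f(q):
        P,RR=fk(q,S,x); return np.concatenate([(P-p)*10,(Ro.from_matrix(RR.T@R)).as_rotvec()*2,(q-q0)*.01])
    o=least_squares(f,np.clip(q0,LO+1e-3,HI-1e-3),bounds=(LO,HI));P,RR=fk(o.x,S,x)
    return o.x,np.linalg.norm(P-p),np.degrees(np.linalg.norm(Ro.from_matrix(RR.T@R).as_rotvec()))
if __name__=="__main__":
    np.set_printoptions(precision=4,suppress=True)
    c,S,x=fit();print(c,S,x)
    for l in open("log.jsonl"):
        q,p,R=json.loads(l);P,RR=fk(q,S,x);print(P-p,np.abs(RR-R).max())
    np.savez("fk.npz",S=S,x=x)
E
python3 fk.py
```

```text
1.4655076120317719e-06 [-1 -1 -1 -1] [ 0.562   0.5822 -0.0139  0.3479 -0.0026  0.5754  0.0036 -0.0764  1.4944
 -0.0038]
[0.0001 0.0002 0.0001] 1.4160063880155279e-05
[-0.0002 -0.0001 -0.    ] 0.00014298577797741582
[ 0.  0. -0.] 2.8461062446519795e-05
```

Call:
arm_command([
  [[0,0,0],[0,0,-7.15],0],
  [[0,0,0],[0,0,-7.15],0],
  [[0,0,0],[0,0,-7.15],0],
  [[0,0,0],[0,0,-7.15],0],
  [[0,0,0],[0,0,-7.15],0],
  [[0,0,0],[0,0,-7.15],0],
  [[0,0,0],[0,0,-7.15],0],
  [[0,0,0],[0,0,-7.15],0],
  [[0,0,0],[0,0,-7.15],0],
  [[0,0,0],[0,0,-7.15],0],
  [[0,0,0],[0,0,-7.15],0],
  [[0,0,0],[0,0,-7.15],0],
  [[0,0,0],[0,0,-7.15],0],
  [[0,0,0],[0,0,-7.15],0],
  [[0,0,0],[0,0,-7.15],0],
  [[0,0,0],[0,0,-7.15],0],
  [[0,0,0],[0,0,-7.15],0],
  [[0,0,0],[0,0,-7.15],0],
  [[0,0,0],[0,0,-7.15],0],
  [[0,0,0],[0,0,-7.15],0],
])

```text
time: 5.22
tool_pos: [0.4801, 0.2838, 0.3013]
ee_rot: [[-0.919, 0.393, 0.0], [0.393, 0.919, -0.0], [-0.0, -0.0, -1.0]]
ft_force: [-0.4, -0.2, -0.2]
finger_gap: 0.997
```

```bash
python3 rec.py
python3 - <<'E'
from h import *
s=r.state(); im=r.get_image("wrist");cv2.imwrite("pics/w1.png",im)
E
python3 fk.py
```

```text
t 5.2167 q [-0.0833  0.6523 -0.9416  1.6582  0.5736  1.1317 -0.0141] p [0.4801 0.2838 0.3013] f [-0.4452 -0.2155 -0.1523] gap 0.9970750553327709
[[-0.9194  0.3933  0.0003]
 [ 0.3933  0.9194 -0.0003]
 [-0.0004 -0.0001 -1.    ]]
0.0006942556600556187 [-1 -1 -1 -1] [-0.8665  0.5956 -0.0275  0.3832  0.0223 -0.8733  0.0052 -0.0794  1.4914
 -0.0165]
[ 0.0023 -0.0009 -0.0005] 1.4723208798519095e-05
[ 0.0002 -0.     -0.0026] 0.00014869600738449986
[-0.0016 -0.0011 -0.0024] 2.957145006648299e-05
[-0.0002 -0.0016  0.0055] 3.314261847701182e-05
```

View pics/w1.png

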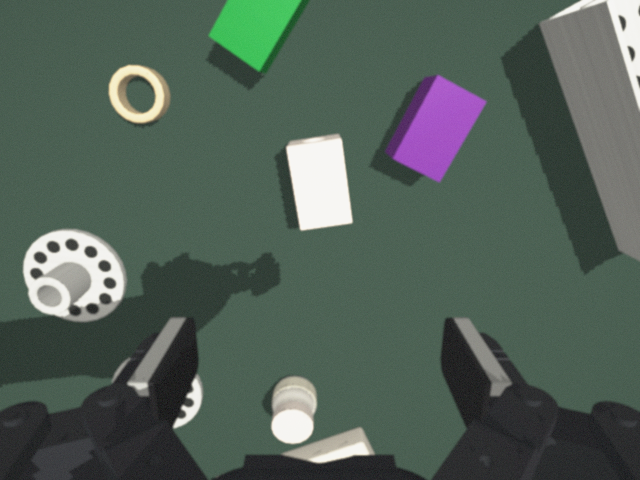

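```bash
python3 - <<'E'
s=open("fk.py").read()
s=s.replace("d1,d3,a3,d5,a5,d7,a7,c1,c7,a1=x","d1,d3,a3,d5,a5,d7,a7,c1,c7,a1,b3,b5,b7=x").replace("[a3,0,d3]","[a3,b3,d3]").replace("[a5,0,d5]","[a5,b5,d5]").replace("[a7,0,d7]","[a7,b7,d7]")
s=s.replace("[.34,.4,0,.4,0,.25,0,0,c7,0]","[.285,.421,0,.314,0,.33,0,0,c7,0,0,0,0]")
s=s.replace("(x-x0)*1e-3","(x-x0)*3e-4")
open("fk.py","w").write(s)
E
python3 fk.py
```

```text
7.822012247800278e-08 [-1 -1 -1 -1] [-0.521   0.5644 -0.0005  0.3468  0.003  -0.5369  0.0023 -0.0538  1.517
 -0.0011 -0.0266  0.0121  0.0008]
[-0. -0.  0.] 9.9804231073355e-06
[ 0.  0. -0.] 0.00010066143872923677
[-0.  0.  0.] 2.014374866051081e-05
[ 0. -0.  0.] 2.254759196469635e-05
```

Call:
arm_command([
  [[0,0,0],[0,0,-4.8],0],
  [[0,0,0],[0,0,-4.8],0],
  [[0,0,0],[0,7,0],0],
  [[0,0,0],[0,7,0],0],
  [[0,0,0],[0,7,0],0],
  [[0,0,0],[0,0,0],0],
])

```text
time: 5.77
tool_pos: [0.4849, 0.2805, 0.2971]
ee_rot: [[-0.901, 0.253, -0.353], [0.237, 0.967, 0.088], [0.364, -0.004, -0.931]]
ft_force: [1.4, -1.5, -0.4]
finger_gap: 0.997
```

```bash
python3 rec.py;python3 fk.py
```

```text
t 5.7667 q [ 0.0161  0.8572 -1.0428  1.3969  0.3797  1.4177  0.3274] p [0.4849 0.2805 0.2971] f [ 1.4398 -1.4804 -0.3877] gap 0.9973662997531388
[[-0.9007  0.2531 -0.3531]
 [ 0.2373  0.9674  0.0881]
 [ 0.3639 -0.0044 -0.9314]]
0.0002815413745616108 [-1 -1 -1 -1] [ 0.3484  0.5709 -0.0034  0.3409 -0.0113  0.3539  0.0024 -0.0359  1.5354
 -0.007  -0.0299  0.0043  0.0004]
[-0.0007  0.0011  0.0006] 0.00047798394301190594
[ 0.0007  0.0004 -0.0001] 0.00047804662998182645
[ 0.0004 -0.0003  0.0004] 0.0004779770600167321
[ 0.0013  0.0012 -0.0013] 0.00045189579375970457
[-0.     -0.0005  0.0004] 0.012867584733194807
```

Call:
arm_command([
  [[0,0,0],[0,7,0],0],
  [[0,0,0],[0,7,0],0],
  [[0,0,0],[0,7,0],0],
  [[0,0,0],[0,0,0],0],
])

```text
time: 6.1
tool_pos: [0.4829, 0.2813, 0.295]
ee_rot: [[-0.714, 0.249, -0.654], [0.189, 0.968, 0.162], [0.674, -0.008, -0.739]]
ft_force: [-0.3, -2.4, -1.7]
finger_gap: 1.001
```

```bash
python3 rec.py;python3 fk.py
```

```text
t 6.1 q [ 0.0251  1.0494 -1.0641  1.165   0.206   1.6853  0.41  ] p [0.4829 0.2813 0.295 ] f [-0.3097 -2.4442 -1.6795] gap 1.001281870486262
[[-0.7143  0.249  -0.654 ]
 [ 0.1895  0.9685  0.1617]
 [ 0.6737 -0.0084 -0.739 ]]
0.000767134739743159 [-1 -1 -1 -1] [ 0.3495  0.5698 -0.0114  0.3484 -0.0087  0.3514  0.0031 -0.0222  1.5498
 -0.0065 -0.0313 -0.0025 -0.0001]
[-0.0004  0.0021  0.0015] 0.0011883213602483789
[0.0011 0.0019 0.0007] 0.001188364221440752
[ 0.0006 -0.0007  0.0002] 0.0011883025504901001
[ 0.0025  0.0026 -0.002 ] 0.0011231869534917283
[ 0.0014  0.0004 -0.0012] 0.007832525541984312
[-0.0008 -0.0011  0.0007] 0.014509014238507312
```

```bash
cat > plan.py <<'E'
from fk import *
np.set_printoptions(precision=2,suppress=True)
z=np.load("fk.npz");S=z["S"];x=z["x"]
def Rt(yaw,tilt): # tool x at yaw (inward), tilt>0 inward (deg)
    return Rz(np.radians(yaw))@np.diag([1.,-1,-1])@Ry(np.radians(tilt))
q0=np.array(json.loads(open("log.jsonl").readlines()[-1])[0])
def walk(q,poses):
    for p,R in poses:
        q,e,a=ik(q,np.array(p),R,S,x)
    return q,e,a
if __name__=="__main__":
    for b in (30,45):
        # grasp pose
        g=np.array([.481,.284,.03])
        qg,e,a=walk(q0,[([.481,.284,.2],Rt(166,b)),([.481,.284,.1],Rt(166,b)),(g,Rt(166,b))]); print("grasp b",b,qg,e,a)
        for (px,py) in ((.58,.14),(.52,.12),(.481,.284),(.45,.2)):
          for off in (0,90,-90):
            az=np.degrees(np.arctan2(py,px))+180+off
            n=12
            path=[([.481,.284,.2],Rt(166,b))]+[([.481+(px-.481)*i/n,.284+(py-.284)*i/n,.2],Rt(166+(az-166)*i/n,b)) for i in range(1,n+1)]
            path+=[([px,py,.2-.14*i/n],Rt(az,b-90*i/n)) for i in range(1,n+1)]
            q,e,a=walk(qg,path);print(b,px,py,off,q,"err mm/deg",e*1000,a)
E
python3 plan.py
```

```text
grasp b 30 [-0.01  1.25 -0.92  1.46  0.53  1.15  0.38] 3.2319041470597474e-07 0.00015212878271512423
30 0.58 0.14 0 [-0.25  1.35 -0.17  2.56  3.03  1.81 -1.49] err mm/deg 4.512626120980177 0.4362073732224182
30 0.58 0.14 90 [ 0.75  1.61 -1.47  1.67  0.78  0.91  2.66] err mm/deg 9.164196253191033 8.957489463282792
30 0.58 0.14 -90 [-0.82  1.23  0.1   1.52  0.84  1.21 -1.17] err mm/deg 0.0003915235007680565 0.00030026650486420577
30 0.52 0.12 0 [-0.4   1.23  0.14  2.56  3.16  1.51 -1.76] err mm/deg 43.29165678875223 10.711698380648428
30 0.52 0.12 90 [ 0.84  1.63 -1.47  1.8   0.8   0.89  2.66] err mm/deg 6.9018839364040385 6.383524779466219
30 0.52 0.12 -90 [-0.9   1.2   0.16  1.7   0.81  1.09 -1.27] err mm/deg 0.0003840534596007126 0.00029934426311482984
30 0.481 0.284 0 [-0.7   1.31  0.11  2.56  3.11  1.67 -1.75] err mm/deg 32.43057967238097 5.485720291494883
30 0.481 0.284 90 [ 0.5   1.62 -1.47  1.75  0.79  0.9   2.66] err mm/deg 7.790215505665495 7.384527786736492
30 0.481 0.284 -90 [-1.13  1.2   0.07  1.63  0.86  1.18 -1.27] err mm/deg 0.0003823754132182044 0.00029711365156346117

[... 1089 characters left out ...]
0029141360055338705
45 0.481 0.284 0 [-0.57  1.11 -0.12  2.56  3.01  1.31 -1.53] err mm/deg 1.8664481479345438 0.5987734656578673
45 0.481 0.284 90 [ 0.43  1.53 -1.47  1.74  0.88  0.98  2.61] err mm/deg 0.0005953846186065492 0.0005366649400919588
45 0.481 0.284 -90 [-1.11  1.08  0.17  1.74  0.75  0.87 -1.11] err mm/deg 0.0002775073617286161 0.000286466302682775
45 0.45 0.2 0 [-0.62  1.03  0.17  2.56  3.22  1.05 -1.79] err mm/deg 24.37439358874001 10.153274474727835
45 0.45 0.2 90 [ 0.63  1.53 -1.47  1.92  0.94  0.92  2.52] err mm/deg 0.0007256458364112731 0.0006049760375462355
45 0.45 0.2 -90 [-1.15  1.08  0.34  1.92  0.64  0.67 -1.1 ] err mm/deg 0.00028763702278127663 0.00029506100384371734
```

Run:
```python
from h import *
import json
np.set_printoptions(precision=4,suppress=True)
q,p,R=json.loads(open("log.jsonl").readlines()[3]); st={"tool_pos":np.array(p),"ee_rot":np.array(R)}
im=cv2.imread("pics/w1.png");
m=(im.min(2)>225).astype(np.uint8); m[:100]=0;m[260:]=0;m[:,:250]=0;m[:,380:]=0
cs,_=cv2.findContours(m,0,2);c=max(cs,key=cv2.contourArea);b=cv2.minAreaRect(c);print(b,cv2.boxPoints(b))
P=np.array([onz("wrist",x,.05,st) for x in cv2.boxPoints(b)]);print(P,P.mean(0))
for i in range(4):
    d=P[(i+1)%4]-P[i];print(np.linalg.norm(d),np.degrees(np.arctan2(d[1],d[0])))
im0=cv2.imread("pics/top0.png");
m=(im0.min(2)>215).astype(np.uint8); m[:235]=0;m[300:]=0;m[:,:190]=0;m[:,245:]=0
cs,_=cv2.findContours(m,0,2);c=max(cs,key=cv2.contourArea);b=cv2.minAreaRect(c)
P=np.array([onz("top",x,.05) for x in cv2.boxPoints(b)]);print(P,P.mean(0))
cv2.imwrite("pics/c4.png",cv2.resize(im[120:250,260:380],None,fx=5,fy=5))
```

```text
((319.3600158691406, 182.02000427246094), (87.82264709472656, 54.16437911987305), 81.8698959350586) [[286.34 142.38]
 [339.96 134.72]
 [352.38 221.66]
 [298.76 229.32]]
[[0.4326 0.2716 0.05  ]
 [0.4455 0.3189 0.05  ]
 [0.5259 0.2989 0.05  ]
 [0.5126 0.2483 0.05  ]] [0.4791 0.2844 0.05  ]
0.04902706154331272 74.77482350271853
0.08283752606766864 -14.003385008602114
0.05233067808396565 -104.67914026124535
0.08333154069025803 163.71940576046617
[[0.4489 0.3181 0.05  ]
 [0.5251 0.2983 0.05  ]
 [0.5117 0.2512 0.05  ]
 [0.4357 0.2712 0.05  ]] [0.4803 0.2847 0.05  ]
```

View pics/c4.png

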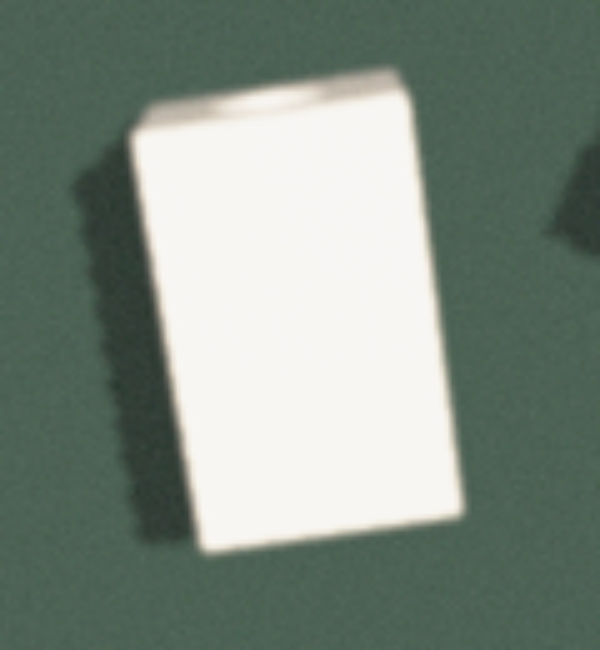

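Call:
arm_command([
  [[0,0,0],[0,3,0],0.15],
  [[0,0,0],[0,0,0],0.15],
  [[0,0,0],[0,0,0],0.15],
  [[0,0,0],[0,0,0],0.15],
])

```text
time: 6.43
tool_pos: [0.4792, 0.2846, 0.3024]
ee_rot: [[-0.689, 0.239, -0.684], [0.169, 0.971, 0.168], [0.705, 0.0, -0.71]]
ft_force: [-0.6, -0.1, 0.0]
finger_gap: 0.849
```

```bash
python3 rec.py
cat >> h.py <<'E'
def toolstep(target,s=None):
    s=s or r.state(); return s["ee_rot"].T@(np.array(target)-s["tool_pos"])
E
python3 - <<'E'
from h import *
np.set_printoptions(precision=4,suppress=True)
print(toolstep([.4755,.2854,.0175]))
E
```

```text
t 6.4333 q [ 0.0219  1.0634 -1.0746  1.1411  0.1816  1.7189  0.415 ] p [0.4792 0.2846 0.3024] f [-0.6353 -0.064   0.0122] gap 0.8491540997700916
[[-0.6892  0.2387 -0.6841]
 [ 0.1692  0.9711  0.1684]
 [ 0.7045  0.0004 -0.7097]]
[-0.198  -0.0002  0.2049]
```

Call:
arm_command([
  [[-0.0198,0,0.0125],[0,0,0],0.15],
  [[-0.0198,0,0.0125],[0,0,0],0.15],
  [[-0.0198,0,0.0125],[0,0,0],0.15],
  [[-0.0198,0,0.0125],[0,0,0],0.15],
  [[-0.0198,0,0.0125],[0,0,0],0.15],
  [[-0.0198,0,0.0125],[0,0,0],0.15],
  [[-0.0198,0,0.0125],[0,0,0],0.15],
  [[-0.0198,0,0.0125],[0,0,0],0.15],
  [[-0.0198,0,0.0125],[0,0,0],0.15],
  [[-0.0198,0,0.0125],[0,0,0],0.15],
  [[0,0,0],[0,0,0],0.15],
  [[0,0,0],[0,0,0],0.15],
  [[0,0,0],[0,0,0],0.15],
])

```text
time: 7.52
tool_pos: [0.5302, 0.2726, 0.0753]
ee_rot: [[-0.688, 0.239, -0.685], [0.168, 0.971, 0.171], [0.706, 0.002, -0.708]]
ft_force: [-0.8, -0.6, 0.5]
finger_gap: 0.853
```

```bash
python3 rec.py
python3 - <<'E'
from h import *
np.set_printoptions(precision=4,suppress=True)
print(toolstep([.4755,.2854,.0175]))
cv2.imwrite("pics/w2.png",r.get_image("wrist"));cv2.imwrite("pics/s2.png",r.get_image("scene"))
E
```

```text
t 7.5167 q [-0.0036  1.365  -0.9755  1.0464  0.3695  1.5861  0.5778] p [0.5302 0.2726 0.0753] f [-0.7568 -0.5682  0.5489] gap 0.8534177593231181
[[-0.688   0.2395 -0.6851]
 [ 0.168   0.9709  0.1707]
 [ 0.706   0.0023 -0.7082]]
[-0.0011 -0.0008  0.0806]
```

View pics/w2.png

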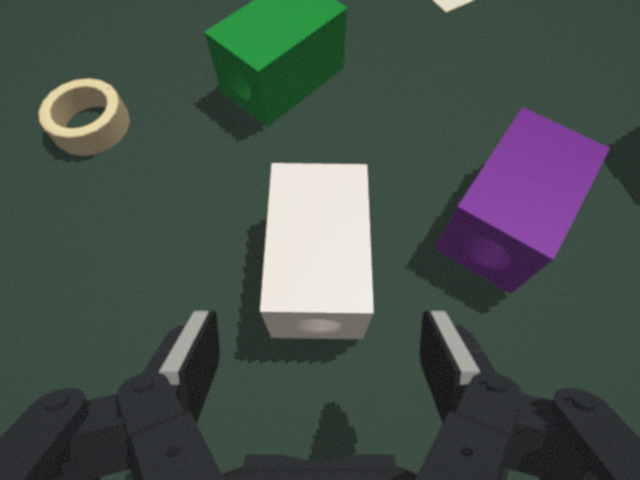

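View pics/s2.png

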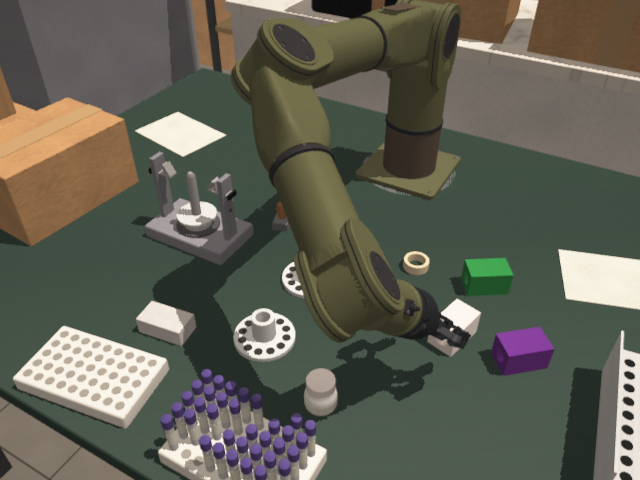

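Call:
arm_command([
  [[0,0,0.02],[0,0,0],0.15],
  [[0,0,0.02],[0,0,0],0.15],
  [[0,0,0.02],[0,0,0],0.15],
  [[0,0,0.02],[0,0,0],0.15],
  [[0,0,0],[0,0,0],0.15],
  [[0,0,0],[0,0,0],0.15],
  [[0,0,0],[0,0,0],1],
  [[0,0,0],[0,0,0],1],
  [[0,0,0],[0,0,0],1],
  [[0,0,0],[0,0,0],1],
  [[0,0,0],[0,0,0],1],
  [[0,0,0],[0,0,0],1],
], force=50)

```text
time: 8.62
tool_pos: [0.477, 0.2856, 0.0178]
ee_rot: [[-0.688, 0.242, -0.684], [0.17, 0.97, 0.172], [0.706, 0.002, -0.709]]
ft_force: [3.5, -1.0, 6.8]
finger_gap: 0.576
```

```bash
python3 rec.py
python3 - <<'E'
from h import *
cv2.imwrite("pics/w3.png",r.get_image("wrist"))
E
python3 fk.py
```

```text
t 8.6167 q [ 0.0063  1.405  -0.964   1.2302  0.4027  1.3899  0.5271] p [0.477  0.2856 0.0178] f [ 3.4509 -1.0348  6.8256] gap 0.5755240586681937
[[-0.6879  0.2421 -0.6842]
 [ 0.1702  0.9702  0.1722]
 [ 0.7056  0.002  -0.7087]]
0.001215531608848436 [-1 -1 -1 -1] [ 0.3537  0.5641 -0.019   0.3542 -0.0064  0.3493  0.0034 -0.0105  1.5617
 -0.0023 -0.0326 -0.0074 -0.0001]
[-0.      0.0028  0.0023] 0.0013662810810683435
[0.0018 0.003  0.0018] 0.0013663054715960798
[ 0.0005 -0.0011 -0.0001] 0.001366259061956615
[ 0.0037  0.0034 -0.0027] 0.001291312864716232
[ 0.0022  0.0011 -0.0019] 0.0037061631971638254
[-0.0004 -0.0005  0.0001] 0.006865228500872428
[-0.0006 -0.0006  0.0003] 0.0071805097351476666
[-0.0001 -0.0016  0.0007] 0.007191056497458853
[-0.0004  0.0008 -0.0006] 0.007181782442271634
```

View pics/w3.png

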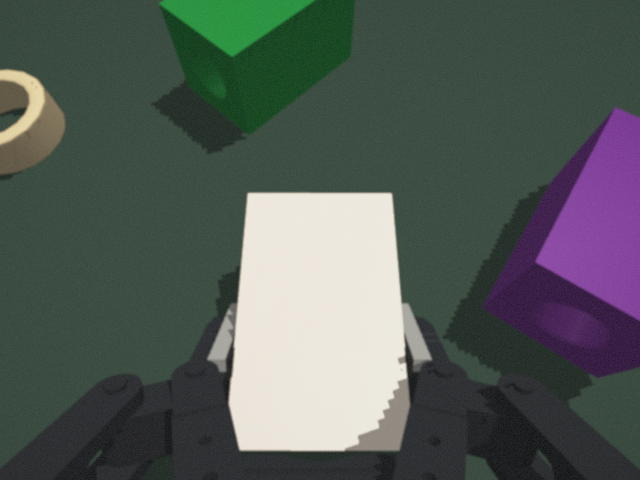

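Call:
arm_command([
  [[0.0177,0,-0.0177],[0,0,0],1],
  [[0.0177,0,-0.0177],[0,0,0],1],
  [[0.0036,-0.0175,-0.0177],[0,0,0],1],
  [[0.0036,-0.0175,-0.0177],[0,0,0],1],
  [[0.0036,-0.0175,-0.0177],[0,0,0],1],
  [[0.0036,-0.0175,-0.0177],[0,0,0],1],
  [[0.0036,-0.0175,-0.0177],[0,0,0],1],
  [[0.0036,-0.0175,-0.0177],[0,0,0],1],
  [[0.0036,-0.0175,-0.0177],[0,0,0],1],
  [[0.0036,-0.0175,-0.0177],[0,0,0],1],
  [[0,0,0],[0,0,0],1],
])

```text
time: 9.58
tool_pos: [0.5222, 0.1262, 0.1887]
ee_rot: [[-0.689, 0.247, -0.681], [0.177, 0.969, 0.173], [0.703, -0.001, -0.711]]
ft_force: [1.4, -0.1, -1.3]
finger_gap: 0.577
```

Call:
arm_command([
  [[0,0,0],[-4.42,0,4.44],1],
  [[0,0,0],[-4.42,0,4.44],1],
  [[0,0,0],[-4.42,0,4.44],1],
  [[0,0,0],[-4.42,0,4.44],1],
  [[0,0,0],[-4.42,0,4.44],1],
  [[0,0,0],[-4.42,0,4.44],1],
  [[0,0,0],[-4.42,0,4.44],1],
  [[0,0,0],[-4.42,0,4.44],1],
  [[0,0,0],[-4.42,0,4.44],1],
  [[0,0,0],[-4.42,0,4.44],1],
  [[0,0,0],[-4.42,0,4.44],1],
  [[0,0,0],[-4.42,0,4.44],1],
  [[0,0,0],[0,0,0],1],
  [[0,0,0],[0,0,0],1],
])

```text
time: 10.75
tool_pos: [0.518, 0.1299, 0.1867]
ee_rot: [[-0.012, 1.0, -0.016], [0.709, 0.019, 0.705], [0.705, -0.003, -0.709]]
ft_force: [0.9, -0.9, -0.6]
finger_gap: 0.58
```

```bash
python3 rec.py
```

```text
t 10.75 q [ 0.6503  0.9816 -0.9755  1.9318 -0.049   0.502   0.0285] p [0.518  0.1299 0.1867] f [ 0.8584 -0.8681 -0.5966] gap 0.5803715117408395
[[-0.0119  0.9998 -0.0157]
 [ 0.7087  0.0195  0.7052]
 [ 0.7054 -0.0028 -0.7088]]
```

Call:
arm_command([
  [[0,0,0],[0,-6.43,0],1],
  [[0,0,0],[0,-6.43,0],1],
  [[0,0,0],[0,-6.43,0],1],
  [[0,0,0],[0,-6.43,0],1],
  [[0,0,0],[0,-6.43,0],1],
  [[0,0,0],[0,-6.43,0],1],
  [[0,0,0],[0,-6.43,0],1],
  [[0,0,0],[0,-6.43,0],1],
  [[0,0,0],[0,-6.43,0],1],
  [[0,0,0],[0,-6.43,0],1],
  [[0,0,0],[0,-6.43,0],1],
  [[0,0,0],[0,-6.43,0],1],
  [[0,0,0],[0,-6.43,0],1],
  [[0,0,0],[0,-6.43,0],1],
  [[0,0,0],[0,0,0],1],
  [[0,0,0],[0,0,0],1],
  [[0,0,0],[0,0,0],1],
])

```text
time: 12.17
tool_pos: [0.5196, 0.1299, 0.1874]
ee_rot: [[-0.012, 1.0, 0.01], [0.706, 0.016, -0.708], [-0.708, -0.001, -0.707]]
ft_force: [0.7, 0.1, -1.3]
finger_gap: 0.579
```

```bash
python3 rec.py
python3 - <<'E'
from h import *
cv2.imwrite("pics/w4.png",r.get_image("wrist"));cv2.imwrite("pics/s4.png",r.get_image("scene"))
E
```

```text
t 12.1667 q [-0.7629  0.8866  0.1357  1.6592  0.5475  1.1785 -0.9986] p [0.5196 0.1299 0.1874] f [ 0.7062  0.1113 -1.2996] gap 0.5791216353963491
[[-0.0124  0.9999  0.0104]
 [ 0.7065  0.0161 -0.7076]
 [-0.7076 -0.0014 -0.7066]]
```

View pics/w4.png

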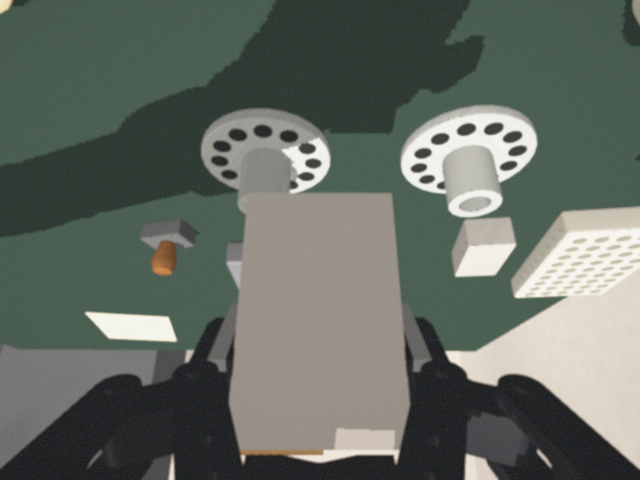

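View pics/s4.png

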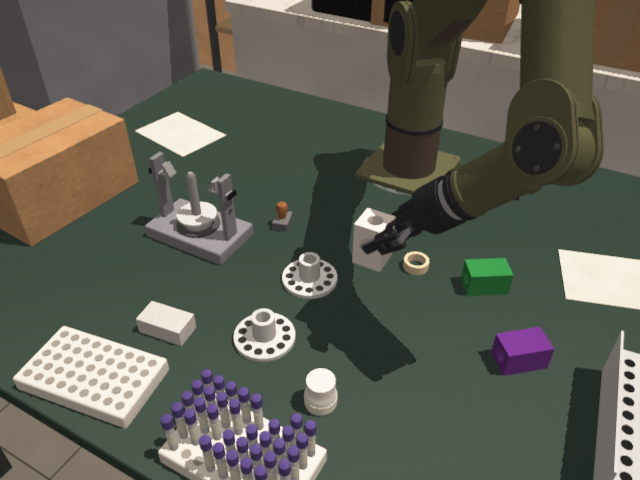

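Call:
arm_command([
  [[0.0171,0,0.0171],[0,0,0],1],
  [[0.0171,0,0.0171],[0,0,0],1],
  [[0.0171,0,0.0171],[0,0,0],1],
  [[0.0171,0,0.0171],[0,0,0],1],
  [[0.0171,0,0.0171],[0,0,0],1],
  [[0.0085,0,0.0085],[0,0,0],1],
  [[0.004,0,0.004],[0,0,0],1],
  [[0,0,0],[0,0,0],1],
  [[0,0,0],[0,0,0],1],
  [[0,0,0],[0,0,0],1],
])

```text
time: 13.1
tool_pos: [0.5196, 0.1298, 0.0497]
ee_rot: [[-0.011, 1.0, 0.011], [0.706, 0.016, -0.708], [-0.708, 0.0, -0.706]]
ft_force: [-0.7, 0.2, -1.1]
finger_gap: 0.58
```

```bash
python3 rec.py
python3 - <<'E'
from h import *
cv2.imwrite("pics/s5.png",r.get_image("scene")[180:300,330:480].repeat(4,0).repeat(4,1))
E
```

```text
t 13.1 q [-0.7649  1.1046  0.1389  1.6652  0.5778  0.9879 -1.1293] p [0.5196 0.1298 0.0497] f [-0.6706  0.1961 -1.0614] gap 0.5798243632252847
[[-0.0111  0.9999  0.0111]
 [ 0.7063  0.0157 -0.7078]
 [-0.7079  0.     -0.7063]]
```

View pics/s5.png

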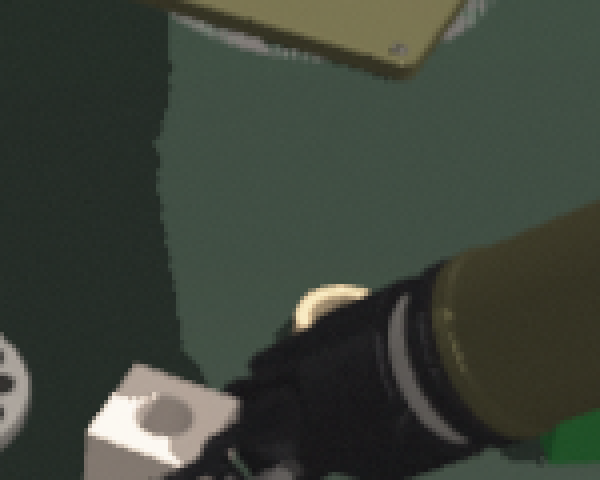

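Call:
arm_command([
  [[0.0042,0,0.0042],[0,0,0],1],
  [[0.0042,0,0.0042],[0,0,0],1],
  [[0,0,0],[0,0,0],1],
  [[0,0,0],[0,0,0],1],
  [[0,0,0],[0,0,0],1],
])

```text
time: 13.57
tool_pos: [0.5192, 0.1301, 0.0366]
ee_rot: [[-0.013, 1.0, 0.011], [0.706, 0.017, -0.708], [-0.708, -0.001, -0.706]]
ft_force: [0.8, 1.9, 2.9]
finger_gap: 0.581
```

Call:
arm_command([
  [[0.0007,0,0.0007],[0,0,0],1],
  [[0.0007,0,0.0007],[0,0,0],1],
  [[0,0,0],[0,0,0],1],
  [[0,0,0],[0,0,0],1],
])

```text
time: 13.9
tool_pos: [0.5191, 0.1301, 0.0365]
ee_rot: [[-0.012, 1.0, 0.011], [0.704, 0.017, -0.71], [-0.71, -0.001, -0.704]]
ft_force: [-1.1, 4.8, 14.3]
finger_gap: 0.574
```

Call:
arm_command([
  [[-0.0009,0,-0.0009],[0,0,0],1],
  [[0,0,0],[0,0,0],0.2],
  [[0,0,0],[0,0,0],0.15],
  [[0,0,0],[0,0,0],0.15],
  [[0,0,0],[0,0,0],0.15],
  [[0,0,-0.015],[0,0,0],0.1],
  [[0,0,-0.025],[0,0,0],0],
  [[0,0,-0.03],[0,0,0],0],
  [[0,0,-0.03],[0,0,0],0],
  [[0,0,-0.03],[0,0,0],0],
  [[0,0,0],[0,0,0],0],
])

```text
time: 14.82
tool_pos: [0.5186, 0.2285, 0.1296]
ee_rot: [[-0.013, 1.0, 0.017], [0.712, 0.021, -0.702], [-0.702, 0.003, -0.712]]
ft_force: [0.7, 1.1, -1.3]
finger_gap: 0.999
```

```bash
python3 rec.py
python3 - <<'E'
from h import *
cv2.imwrite("pics/s6.png",r.get_image("scene"));cv2.imwrite("pics/w6.png",r.get_image("wrist"))
E
```

```text
t 14.8167 q [-0.8484  1.0252  0.0967  1.4737  0.4821  1.2607 -1.0512] p [0.5186 0.2285 0.1296] f [ 0.6773  1.0974 -1.2749] gap 0.9993520824507961
[[-0.0133  0.9998  0.0167]
 [ 0.7119  0.0212 -0.702 ]
 [-0.7022  0.0025 -0.712 ]]
```

View pics/s6.png

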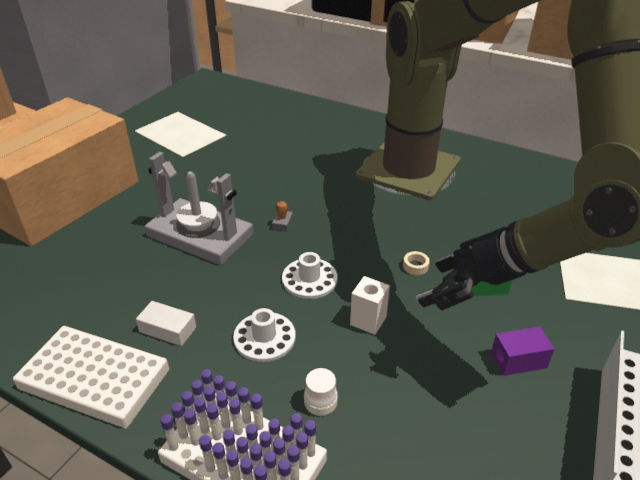

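View pics/w6.png

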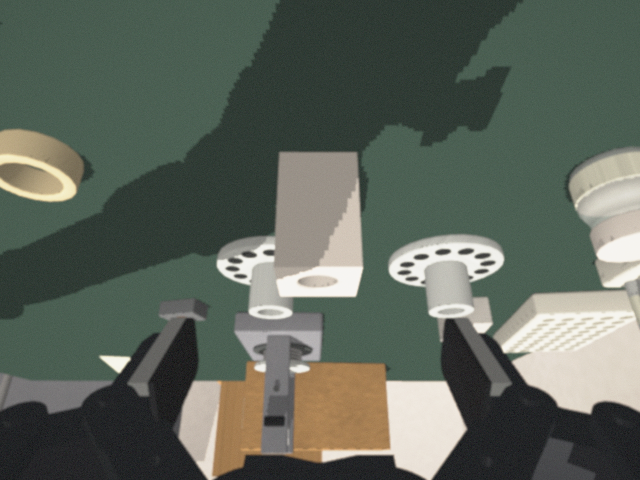

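Call:
arm_command([
  [[-0.021,0,-0.021],[0,0,0],0],
  [[-0.021,0,-0.021],[0,0,0],0],
  [[-0.021,0,-0.021],[0,0,0],0],
  [[0,0,0],[0,6.43,0],0],
  [[0,0,0],[0,6.43,0],0],
  [[0,0,0],[0,6.43,0],0],
  [[0,0,0],[0,6.43,0],0],
  [[0,0,0],[0,6.43,0],0],
  [[0,0,0],[0,6.43,0],0],
  [[0,0,0],[0,6.43,0],0],
  [[-0.0305,0,0],[0,0,0],0],
  [[-0.0305,0,0],[0,0,0],0],
  [[-0.0305,0,0],[0,0,0],0],
  [[0,0,0],[0,0,0],0],
  [[0,0,0],[0,0,0],0],
  [[0,0,0],[0,0,0],0],
])

```text
time: 16.25
tool_pos: [0.5182, 0.13, 0.2158]
ee_rot: [[-0.015, 1.0, -0.004], [1.0, 0.015, -0.002], [-0.002, -0.004, -1.0]]
ft_force: [-0.5, 0.5, -0.3]
finger_gap: 1.003
```

```bash
python3 rec.py
python3 - <<'E'
from h import *
s=r.state();print(s["tool_pos"])
for n in ("wrist","top","scene"):
    im=r.get_image(n);cv2.imwrite(f"pics/{n}7.png",im)
    for d in r.spot_point(n,"sleeve_center"): print(n,d["conf"],d["pixel"],onz(n,d["pixel"],.04))
    for d in r.boxes_of(n,"sleeve_center"): print(n,d)
E
```

```text
t 16.25 q [-0.1942  0.5963 -0.2233  1.8515  0.1908  0.7194 -0.5099] p [0.5182 0.13   0.2158] f [-0.4776  0.5165 -0.2568] gap 1.0033021819660548
[[-0.015   0.9999 -0.0043]
 [ 0.9999  0.015  -0.0024]
 [-0.0023 -0.0044 -1.    ]]
[0.51820923 0.12997822 0.21575668]
wrist 0.95 [323.1, 196.2] [0.52103595 0.13853389 0.04      ]
wrist {'extent': [11.5, 0.0, 121.6, 40.6], 'conf': 0.89}
top 0.61 [166.7, 270.4] [0.46888662 0.39654497 0.04      ]
top 0.56 [209.6, 334.8] [0.31948797 0.28826333 0.04      ]
top {'extent': [186.7, 313.6, 228.7, 351.8], 'conf': 0.79}
scene 0.95 [365.7, 305.9] [0.52302617 0.13261855 0.04      ]
scene 0.94 [488.1, 275.9] [0.33748746 0.30022053 0.04      ]
scene 0.68 [521.1, 351.0] [0.4902083  0.40210691 0.04      ]
scene {'extent': [490.7, 326.0, 553.5, 374.6], 'conf': 0.76}
scene {'extent': [349.2, 278.1, 391.0, 330.3], 'conf': 0.67}
scene {'extent': [460.8, 258.5, 510.0, 296.2], 'conf': 0.66}
```

View pics/wrist7.png

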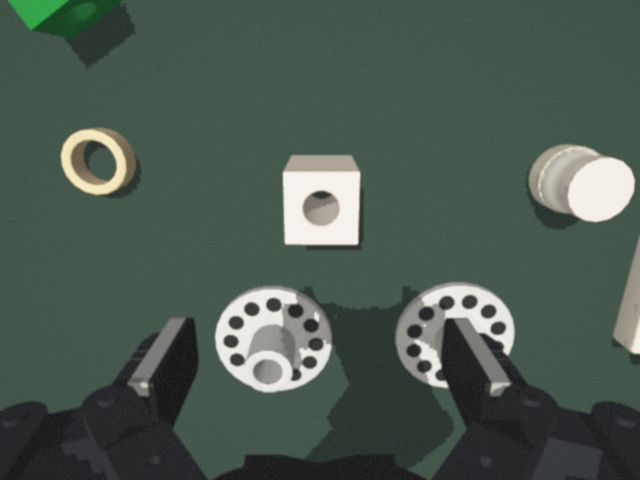

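View pics/top7.png

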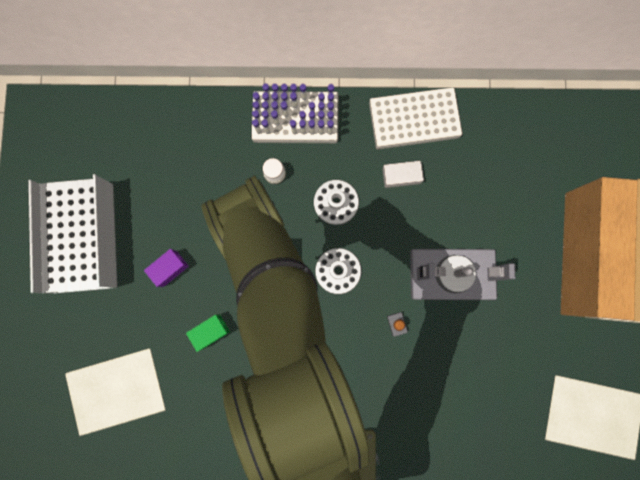

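Run:
```python
from h import *
np.set_printoptions(precision=4,suppress=True)
P=np.array([onz("wrist",p,.08) for p in [(284,171),(360,171),(358.5,244),(285,244),(321,208)]]);print(P,P[:4].mean(0))
print(onz("wrist",(269,370),.055))
p=P[:4].mean(0)
print(toolstep([p[0],p[1],.05]))
```

```text
[[0.4954 0.1636 0.08  ]
 [0.5452 0.1644 0.08  ]
 [0.5466 0.1137 0.08  ]
 [0.4956 0.1127 0.08  ]
 [0.5201 0.139  0.08  ]] [0.5207 0.1386 0.08  ]
[ 0.4791 -0.0089  0.055 ]
[0.0078 0.0022 0.1666]
```

Call:
arm_command([
  [[0.0078,0.0022,0.01],[0,0,0],0],
  [[0,0,0.025],[0,0,0],0],
  [[0,0,0.025],[0,0,0],0],
  [[0,0,0.025],[0,0,0],0],
  [[0,0,0.025],[0,0,0],0],
  [[0,0,0.025],[0,0,0],0],
  [[0,0,0.025],[0,0,0],0],
  [[0,0,0.0127],[0,0,0],0],
  [[0,0,0],[0,0,0],0],
  [[0,0,0],[0,0,0],0],
  [[0,0,0],[0,0,0],1],
  [[0,0,0],[0,0,0],1],
  [[0,0,0],[0,0,0],1],
  [[0,0,0],[0,0,0],1],
  [[0,0,0],[0,0,0],1],
  [[0,0,0],[0,0,0],1],
  [[0,0,0],[0,0,0],1],
], force=50)

```text
time: 18.12
tool_pos: [0.5213, 0.1384, 0.0451]
ee_rot: [[-0.016, 1.0, -0.0], [1.0, 0.016, -0.001], [-0.001, -0.0, -1.0]]
ft_force: [-0.8, -0.1, 6.2]
finger_gap: 0.579
```

```bash
python3 rec.py
python3 - <<'E'
from h import *
cv2.imwrite("pics/w8.png",r.get_image("wrist"))
E
```

```text
t 18.1167 q [-0.2762  0.8763 -0.1165  1.9532  0.2839  0.3285 -0.6043] p [0.5213 0.1384 0.0451] f [-0.807  -0.0998  6.2437] gap 0.5785438615561748
[[-0.0162  0.9999 -0.0003]
 [ 0.9999  0.0162 -0.0013]
 [-0.0013 -0.0003 -1.    ]]
```

View pics/w8.png

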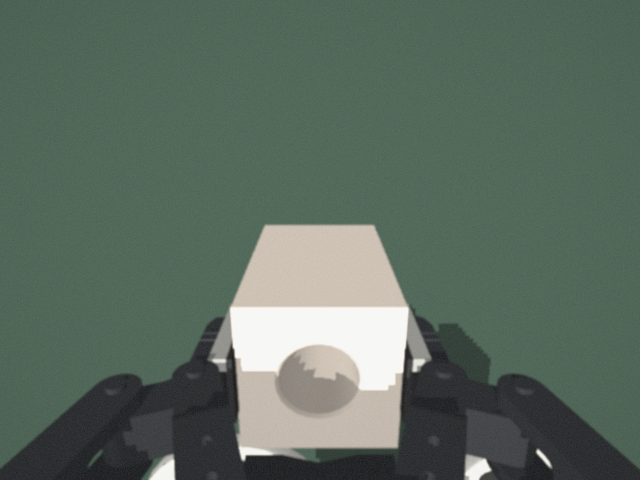

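Call:
arm_command([
  [[0,0,-0.0275],[0,0,0],1],
  [[0,0,-0.0275],[0,0,0],1],
  [[0,0,-0.0275],[0,0,0],1],
  [[0,0,-0.0275],[0,0,0],1],
  [[0,0,-0.0275],[0,0,0],1],
  [[0,0,-0.0275],[0,0,0],1],
  [[0,0,-0.0275],[0,0,0],1],
  [[0,0,-0.0275],[0,0,0],1],
  [[0,0,0],[0,0,0],1],
])

```text
time: 18.92
tool_pos: [0.5241, 0.1395, 0.2694]
ee_rot: [[-0.016, 1.0, 0.008], [1.0, 0.016, 0.001], [0.001, 0.008, -1.0]]
ft_force: [0.9, -0.0, -0.8]
finger_gap: 0.578
```

Call:
arm_command([
  [[-0.0317,-0.0038,0],[0,0,0],1],
  [[-0.0317,-0.0038,0],[0,0,0],1],
  [[-0.0317,-0.0038,0],[0,0,0],1],
  [[-0.0317,-0.0038,0],[0,0,0],1],
  [[-0.0317,-0.0038,0],[0,0,0],1],
  [[-0.0317,-0.0038,0],[0,0,0],1],
  [[-0.0317,-0.0038,0],[0,0,0],1],
  [[-0.0317,-0.0038,0],[0,0,0],1],
  [[-0.0317,-0.0038,0],[0,0,0],1],
  [[-0.0317,-0.0038,0],[0,0,0],1],
  [[-0.0317,-0.0038,0],[0,0,0],1],
  [[-0.0317,-0.0038,0],[0,0,0],1],
  [[-0.0317,-0.0038,0],[0,0,0],1],
  [[-0.0317,-0.0038,0],[0,0,0],1],
  [[-0.0317,-0.0038,0],[0,0,0],1],
  [[-0.0317,-0.0038,0],[0,0,0],1],
  [[0,0,0],[0,0,0],1],
  [[0,0,0],[0,0,0],1],
  [[0,0,0],[0,0,0],1],
])

```text
time: 20.5
tool_pos: [0.4684, -0.3687, 0.2645]
ee_rot: [[-0.016, 1.0, -0.003], [1.0, 0.016, -0.0], [-0.0, -0.003, -1.0]]
ft_force: [0.2, 0.1, -2.2]
finger_gap: 0.581
```

```bash
python3 rec.py
python3 - <<'E'
from h import *
np.set_printoptions(precision=4,suppress=True)
s=r.state();np.savez("st9.npz",p=s["tool_pos"],R=s["ee_rot"])
for n in ("wrist","scene","top"): 
    cv2.imwrite(f"pics/{n}9.png",r.get_image(n))
    for t in ("post_tip","sleeve_center","platform_top"):
        for d in r.spot_point(n,t): print(n,t,d["conf"],d["pixel"])
E
```

```text
t 20.5 q [ 0.7375  0.6172 -0.258   1.6122  0.1863  0.9387  0.4306] p [ 0.4684 -0.3687  0.2645] f [ 0.2137  0.1195 -2.1884] gap 0.5808169666505463
[[-0.0164  0.9999 -0.0028]
 [ 0.9999  0.0164 -0.0004]
 [-0.0004 -0.0028 -1.    ]]
wrist post_tip 0.93 [328.0, 95.9]
wrist platform_top 0.75 [323.0, 93.3]
wrist platform_top 0.6 [328.6, 92.0]
scene post_tip 0.76 [191.3, 172.2]
scene post_tip 0.15 [169.4, 331.9]
scene sleeve_center 0.84 [519.0, 351.3]
scene sleeve_center 0.8 [488.2, 276.5]
scene sleeve_center 0.59 [148.5, 118.8]
scene platform_top 0.7 [195.3, 211.7]
top post_tip 0.78 [469.4, 271.7]
top sleeve_center 0.93 [165.1, 269.2]
top sleeve_center 0.88 [525.3, 272.1]
top sleeve_center 0.83 [208.9, 333.0]
top platform_top 0.6 [456.4, 273.2]
```

View pics/wrist9.png

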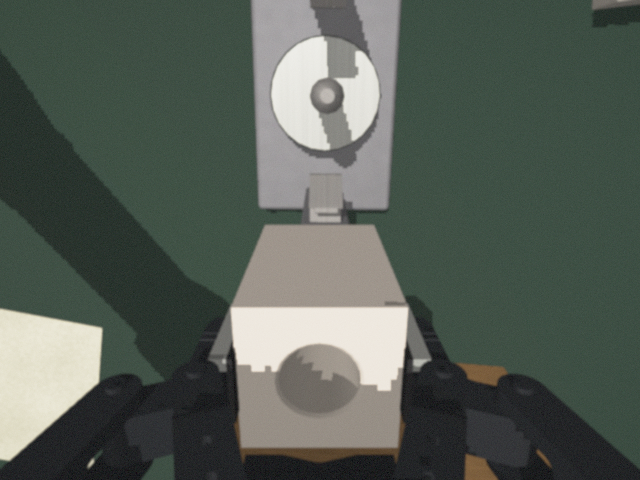

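View pics/scene9.png

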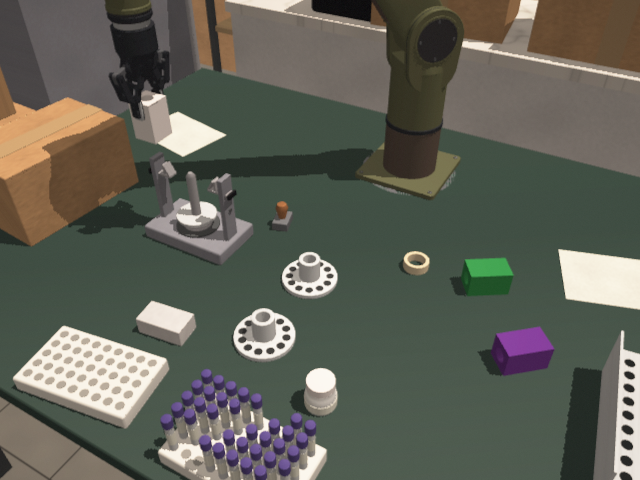

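Run:
```python
from h import *
np.set_printoptions(precision=4,suppress=True)
z=np.load("st9.npz");st={"tool_pos":z["p"],"ee_rot":z["R"]}
im=cv2.imread("pics/wrist9.png");cv2.imwrite("pics/c9.png",cv2.resize(im[20:220,240:410],None,fx=3.5,fy=3.5,interpolation=cv2.INTER_CUBIC))
tip=onz("wrist",(327.3,95.5),.16,st);print("tip",tip, tri([("wrist",(327.3,95.5),st),("scene",(190.8,171.5),None),("top",(469.8,272),None)]))
zt=z["p"][2]+.0349
C=np.array([onz("wrist",p,zt,st) for p in [(232,306.5),(407,306.5),(399.5,447),(238.5,447),(318,379.5)]]);print(C, C[:4].mean(0)-z["p"],C[4]-z["p"])
off=C[4]-z["p"]
# platform ellipse
for pl in [(325.5,93.5)]: print("plat",onz("wrist",pl,.06,st))
```

```text
tip [ 0.4716 -0.2883  0.16  ] (array([ 0.4697, -0.2876,  0.1614]), [np.float64(3.6276169893131747), np.float64(0.5649664522832626), np.float64(0.5182089080819131)])
[[ 0.4441 -0.3444  0.2994]
 [ 0.4931 -0.3435  0.2994]
 [ 0.4948 -0.3932  0.2994]
 [ 0.4437 -0.3942  0.2994]
 [ 0.4686 -0.3683  0.2994]] [ 0.0006 -0.0002  0.0349] [0.0002 0.0004 0.0349]
plat [ 0.4716 -0.2873  0.06  ]
```

View pics/c9.png

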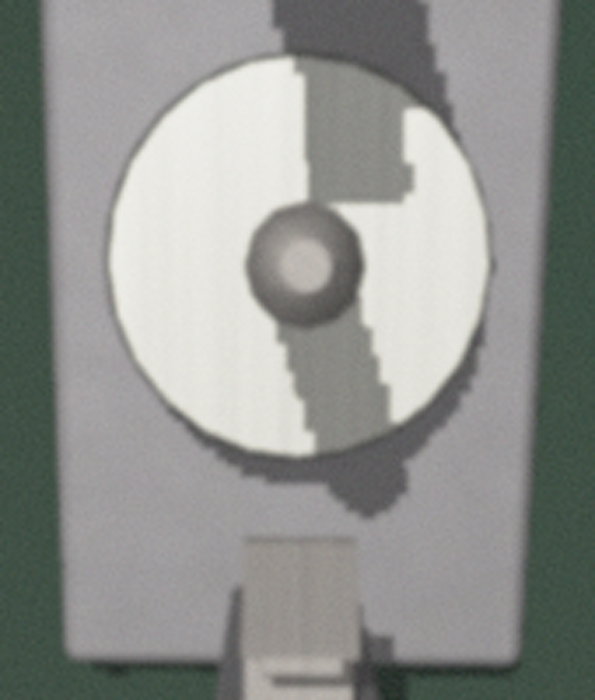

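Call:
arm_command([
  [[0.0201,0.0009,0],[0,0,0],1],
  [[0.0201,0.0009,0],[0,0,0],1],
  [[0.0201,0.0009,0],[0,0,0],1],
  [[0.0202,0.0008,0],[0,0,0],1],
  [[0,0,0.018],[0,0,0],1],
  [[0,0,0.018],[0,0,0],1],
  [[0,0,0.014],[0,0,0],1],
  [[0,0,0],[0,0,0],1],
  [[0,0,0],[0,0,0],1],
  [[0,0,0],[0,0,0],1],
])

```text
time: 21.93
tool_pos: [0.4714, -0.2895, 0.2157]
ee_rot: [[-0.016, 1.0, -0.001], [1.0, 0.016, -0.003], [-0.003, -0.001, -1.0]]
ft_force: [0.7, -0.7, -1.3]
finger_gap: 0.582
```

```bash
python3 rec.py
python3 - <<'E'
from h import *
s=r.state()
print(toolstep([.4706,-.2882,s["tool_pos"][2]]))
a=r.get_image("scene")[110:250,120:270];b=r.get_image("top")[230:310,400:520]
cv2.imwrite("pics/c10.png",cv2.resize(a,None,fx=4,fy=4,interpolation=cv2.INTER_CUBIC));cv2.imwrite("pics/c11.png",cv2.resize(b,None,fx=6,fy=6,interpolation=cv2.INTER_CUBIC))
E
```

```text
t 21.9333 q [ 0.6132  0.6182 -0.2425  1.8014  0.2103  0.7466  0.275 ] p [ 0.4714 -0.2895  0.2157] f [ 0.6788 -0.7281 -1.2789] gap 0.5815014521787638
[[-0.0161  0.9999 -0.0007]
 [ 0.9999  0.0161 -0.0026]
 [-0.0026 -0.0007 -1.    ]]
[ 1.29135587e-03 -7.75697966e-04 -2.71852810e-06]
```

View pics/c10.png

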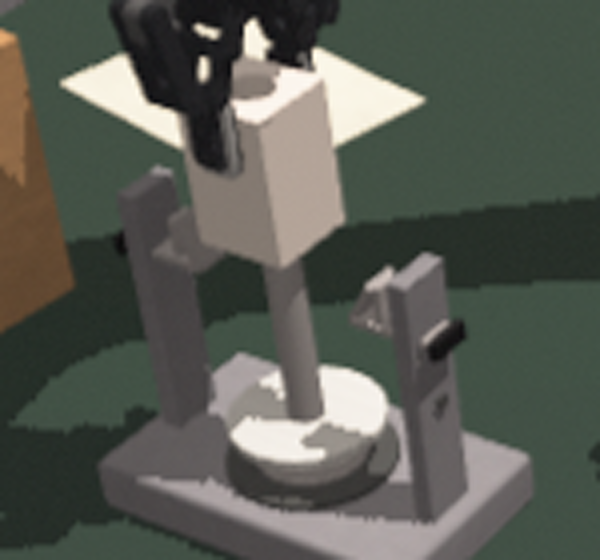

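View pics/c11.png

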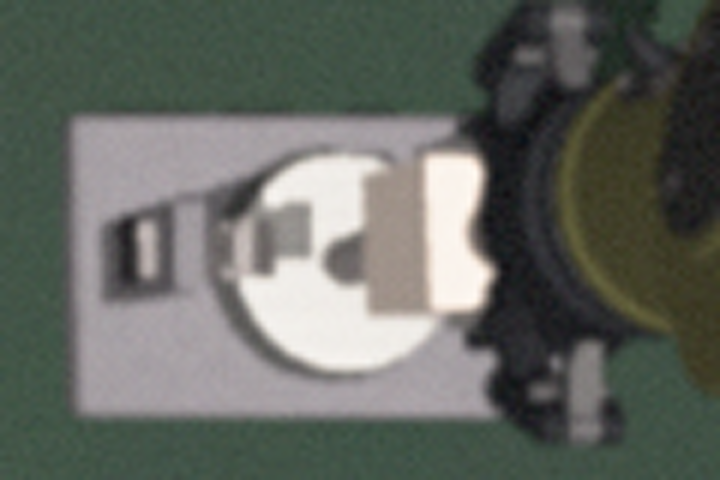

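Call:
arm_command([
  [[0.0011,-0.0007,0],[0,0,0],1],
  [[0,0,0.005],[0,0,0],1],
  [[0,0,0.005],[0,0,0],1],
  [[0,0,0.005],[0,0,0],1],
  [[0,0,0.005],[0,0,0],1],
  [[0,0,0.005],[0,0,0],1],
  [[0,0,0],[0,0,0],1],
])

```text
time: 22.62
tool_pos: [0.4692, -0.2878, 0.1886]
ee_rot: [[-0.016, 1.0, -0.004], [1.0, 0.016, -0.001], [-0.001, -0.004, -1.0]]
ft_force: [0.4, 0.3, -2.2]
finger_gap: 0.581
```

Call:
arm_command([
  [[0,0,0.01],[0,0,0],1],
  [[0,0,0.01],[0,0,0],1],
  [[0,0,0.01],[0,0,0],1],
  [[0,0,0.01],[0,0,0],1],
  [[0,0,0.01],[0,0,0],1],
  [[0,0,0.01],[0,0,0],1],
  [[0,0,0.01],[0,0,0],1],
  [[0,0,0.005],[0,0,0],1],
  [[0,0,0],[0,0,0],1],
  [[0,0,0],[0,0,0],1],
])

```text
time: 23.45
tool_pos: [0.4698, -0.2882, 0.1146]
ee_rot: [[-0.016, 1.0, -0.003], [1.0, 0.016, -0.002], [-0.002, -0.003, -1.0]]
ft_force: [0.4, -0.6, -1.6]
finger_gap: 0.576
```

```bash
python3 rec.py
python3 - <<'E'
from h import *
a=r.get_image("scene")[110:250,120:270]
cv2.imwrite("pics/c12.png",cv2.resize(a,None,fx=4,fy=4,interpolation=cv2.INTER_CUBIC))
E
```

```text
t 23.45 q [ 0.5758  0.7667 -0.1861  1.8897  0.2711  0.5112  0.2194] p [ 0.4698 -0.2882  0.1146] f [ 0.3675 -0.6241 -1.5584] gap 0.5759489010636666
[[-0.0163  0.9999 -0.0025]
 [ 0.9999  0.0163 -0.0018]
 [-0.0017 -0.0025 -1.    ]]
```

View pics/c12.png

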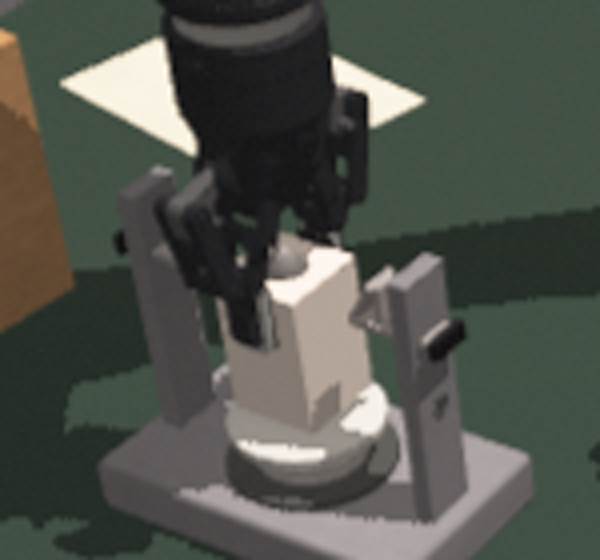

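Call:
arm_command([
  [[0,0,0.005],[0,0,0],1],
  [[0,0,0.003],[0,0,0],1],
  [[0,0,0.001],[0,0,0],1],
  [[0,0,0.001],[0,0,0],1],
  [[0,0,0],[0,0,0],1],
  [[0,0,0],[0,0,0],1],
])

```text
time: 24.0
tool_pos: [0.4696, -0.2883, 0.1052]
ee_rot: [[-0.016, 1.0, -0.002], [1.0, 0.016, -0.002], [-0.002, -0.002, -1.0]]
ft_force: [-1.4, 0.6, 2.1]
finger_gap: 0.579
```

Call:
arm_command([
  [[0,0,0],[0,0,0],0.3],
  [[0,0,0],[0,0,0],0.1],
  [[0,0,0],[0,0,0],0.1],
  [[0,0,0],[0,0,0],0.1],
  [[0,0,0],[0,0,0],0.1],
  [[0,0,-0.01],[0,0,0],0.1],
  [[0,0,-0.02],[0,0,0],0.1],
  [[0,0,-0.03],[0,0,0],0],
  [[0,0,-0.03],[0,0,0],0],
  [[0,0,-0.03],[0,0,0],0],
  [[0,0,-0.03],[0,0,0],0],
  [[0,0,0],[0,0,0],0],
  [[0,0,0],[0,0,0],0],
])

```text
time: 25.08
tool_pos: [0.4711, -0.2885, 0.2573]
ee_rot: [[-0.016, 1.0, 0.002], [1.0, 0.016, -0.004], [-0.004, 0.002, -1.0]]
ft_force: [0.7, 0.3, -0.7]
finger_gap: 1.001
```

```bash
python3 rec.py
python3 - <<'E'
from h import *
np.set_printoptions(precision=4,suppress=True)
a=r.get_image("scene")[110:250,120:270]
cv2.imwrite("pics/c13.png",cv2.resize(a,None,fx=4,fy=4,interpolation=cv2.INTER_CUBIC))
for n in ("scene","top"):
    r.get_image(n)
    for d in r.spot_point(n,"sleeve_center"): print(n,d,onz(n,d["pixel"],.1))
    for d in r.spot_point(n,"wheel_center"): print(n,d,onz(n,d["pixel"],.0275))
E
```

```text
t 25.0833 q [ 0.6244  0.5631 -0.2604  1.7572  0.1895  0.8419  0.2924] p [ 0.4711 -0.2885  0.2573] f [ 0.6846  0.3113 -0.7466] gap 1.0010868381221227
[[-0.0161  0.9999  0.0021]
 [ 0.9999  0.0161 -0.0043]
 [-0.0043  0.0021 -1.    ]]
scene {'pixel': [193.1, 196.8], 'conf': 0.98} [ 0.4706 -0.2902  0.1   ]
scene {'pixel': [520.8, 351.6], 'conf': 0.91} [0.5488 0.4036 0.1   ]
scene {'pixel': [488.0, 277.6], 'conf': 0.56} [0.4112 0.3111 0.1   ]
scene {'pixel': [308.6, 266.3], 'conf': 0.8} [ 0.4693 -0.017   0.0275]
top {'pixel': [168.0, 267.5], 'conf': 0.78} [0.4726 0.375  0.1   ]
top {'pixel': [210.9, 330.3], 'conf': 0.75} [0.334  0.2723 0.1   ]
top {'pixel': [460.2, 276.9], 'conf': 0.68} [ 0.4606 -0.2836  0.1   ]
top {'pixel': [337.3, 199.9], 'conf': 0.76} [ 0.6466 -0.008   0.0275]
top {'pixel': [341.7, 270.9], 'conf': 0.61} [ 0.4741 -0.0203  0.0275]
```

View pics/c13.png

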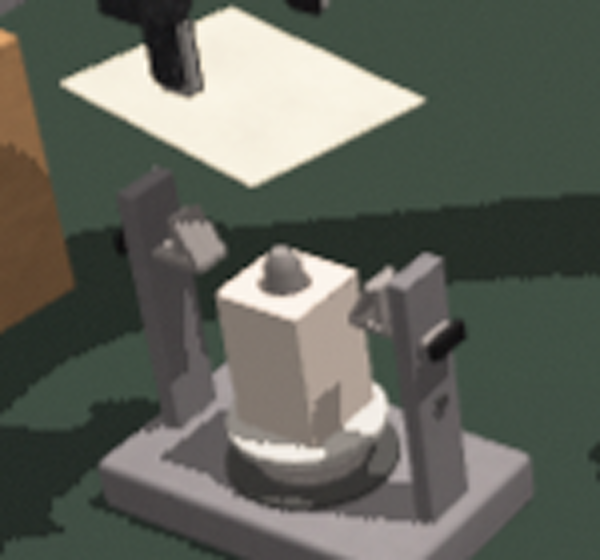

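Call:
arm_command([
  [[0.0284,0.0007,0],[0,0,0],0],
  [[0.0284,0.0007,0],[0,0,0],0],
  [[0.0284,0.0007,0],[0,0,0],0],
  [[0.0284,0.0007,0],[0,0,0],0],
  [[0.0284,0.0007,0],[0,0,0],0],
  [[0.0284,0.0007,0],[0,0,0],0],
  [[0.0284,0.0007,0],[0,0,0],0],
  [[0,0,0],[0,0,0],0],
  [[0,0,0],[0,0,0],0],
  [[0,0,0],[0,0,0],0],
])

```text
time: 26.27
tool_pos: [0.4716, -0.0899, 0.2542]
ee_rot: [[-0.016, 1.0, -0.003], [1.0, 0.016, -0.003], [-0.003, -0.003, -1.0]]
ft_force: [0.4, -0.0, -0.4]
finger_gap: 1.003
```

```bash
python3 rec.py
python3 - <<'E'
from h import *
s=r.state();np.savez("st14.npz",p=s["tool_pos"],R=s["ee_rot"])
im=r.get_image("wrist");cv2.imwrite("pics/w14.png",im)
for d in r.spot_point("wrist","wheel_center"): print(d,onz("wrist",d["pixel"],.0275))
for d in r.boxes_of("wrist","wheel_center"): print(d)
E
```

```text
t 26.2667 q [ 0.2607  0.4759 -0.2564  1.9565  0.1785  0.7334 -0.0859] p [ 0.4716 -0.0899  0.2542] f [ 0.4327 -0.0051 -0.3675] gap 1.003135901475793
[[-0.0159  0.9999 -0.0029]
 [ 0.9999  0.0159 -0.0026]
 [-0.0026 -0.003  -1.    ]]
{'pixel': [535.3, 93.5], 'conf': 0.59} [ 0.6469905  -0.00740731  0.0275    ]
{'pixel': [329.5, 98.0], 'conf': 0.58} [ 0.47863336 -0.01322994  0.0275    ]
{'extent': [264.1, 27.3, 393.6, 161.7], 'conf': 0.95}
{'extent': [459.8, 25.6, 590.5, 156.1], 'conf': 0.84}
{'extent': [283.6, 378.9, 346.5, 463.9], 'conf': 0.15}
```

View pics/w14.png

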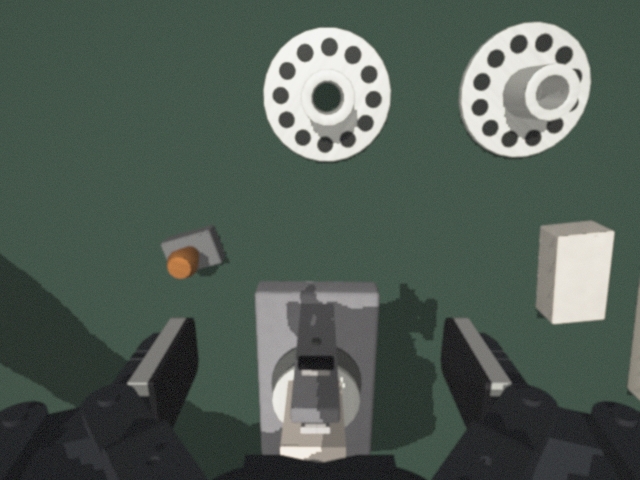

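Run:
```python
from h import *
np.set_printoptions(precision=4,suppress=True)
im=cv2.imread("pics/w14.png")
cv2.imwrite("pics/c14.png",cv2.resize(im[20:170,255:400],None,fx=4.2,fy=4.2,interpolation=cv2.INTER_CUBIC))
m=(im.min(2)>120).astype(np.uint8);m[180:]=0;m[:,420:]=0
cs,_=cv2.findContours(m,0,2);c=max(cs,key=cv2.contourArea);e=cv2.fitEllipse(cv2.convexHull(c));print(e)
print("disc",onz("wrist",e[0],.01),"hub",onz("wrist",(327.8,96.5),.055))
a=onz("wrist",(e[0][0]-e[1][0]/2,e[0][1]),.01);b=onz("wrist",(e[0][0]+e[1][0]/2,e[0][1]),.01);print(a-b)
# compare post tip from earlier with this cam
```

```text
((326.5960998535156, 93.71585083007812), (127.90807342529297, 134.52426147460938), 3.614530086517334)
disc [ 0.4765 -0.0099  0.01  ] hub [ 0.4769 -0.0118  0.055 ]
[-0.1099 -0.0015  0.    ]
```

View pics/c14.png

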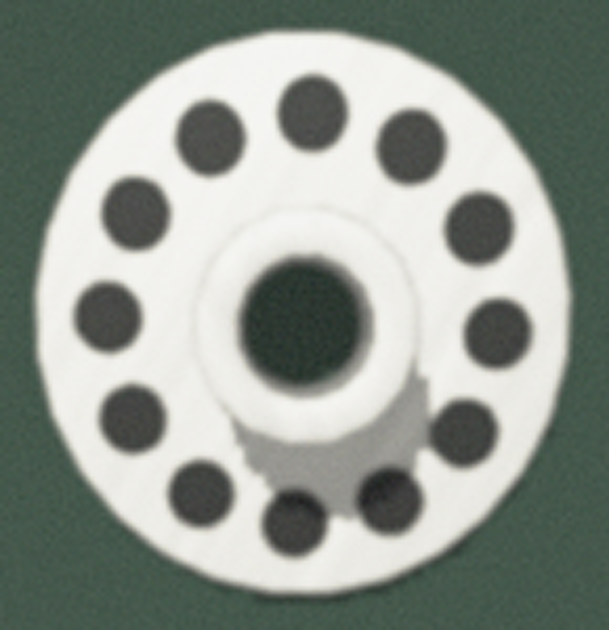

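Call:
arm_command([
  [[0.0263,0.0019,0],[0,0,0],0],
  [[0.0263,0.0019,0],[0,0,0],0],
  [[0.0263,0.0019,0],[0,0,0],0],
  [[0,0,0.03],[0,0,0],0],
  [[0,0,0.03],[0,0,0],0],
  [[0,0,0.03],[0,0,0],0],
  [[0,0,0.03],[0,0,0],0],
  [[0,0,0.03],[0,0,0],0],
  [[0,0,0.02],[0,0,0],0],
  [[0,0,0],[0,0,0],0],
  [[0,0,0],[0,0,0],0],
  [[0,0,0],[0,0,0],0],
])

```text
time: 27.42
tool_pos: [0.4766, -0.011, 0.0852]
ee_rot: [[-0.015, 1.0, -0.001], [1.0, 0.015, -0.002], [-0.002, -0.001, -1.0]]
ft_force: [0.4, -0.2, -0.1]
finger_gap: 0.999
```

```bash
python3 rec.py
python3 - <<'E'
from h import *
np.set_printoptions(precision=4,suppress=True)
print(toolstep([.476,-.011,.019]))
im=r.get_image("wrist");cv2.imwrite("pics/w15.png",im)
E
```

```text
t 27.4167 q [-0.0054  0.7646 -0.1127  2.1257  0.307   0.2673 -0.3685] p [ 0.4766 -0.011   0.0852] f [ 0.4046 -0.181  -0.1185] gap 0.9988712007294149
[[-0.0152  0.9999 -0.0007]
 [ 0.9999  0.0152 -0.0021]
 [-0.002  -0.0007 -1.    ]]
[ 0.0001 -0.0005  0.0662]
```

View pics/w15.png

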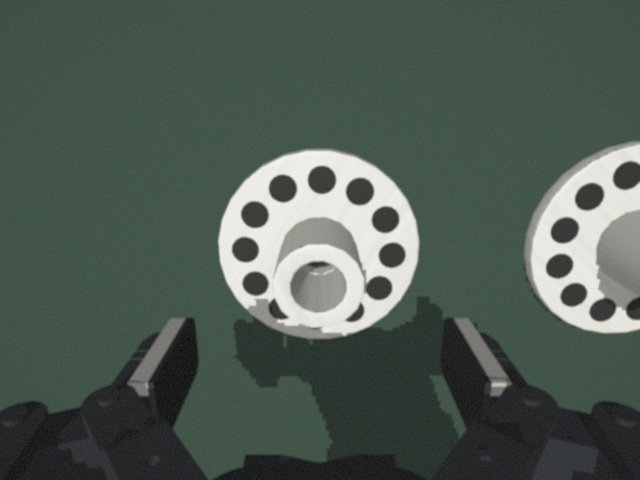

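Call:
arm_command([
  [[0,-0.0004,0.02],[0,0,0],0],
  [[0,0,0.02],[0,0,0],0],
  [[0,0,0.02],[0,0,0],0],
  [[0,0,0.006],[0,0,0],0],
  [[0,0,0],[0,0,0],0],
  [[0,0,0],[0,0,0],0],
])

```text
time: 27.97
tool_pos: [0.4759, -0.0107, 0.0194]
ee_rot: [[-0.016, 1.0, -0.001], [1.0, 0.016, -0.002], [-0.002, -0.001, -1.0]]
ft_force: [-0.4, -0.0, 0.5]
finger_gap: 1.0
```

```bash
python3 rec.py
python3 - <<'E'
from h import *
np.set_printoptions(precision=4,suppress=True)
im=r.get_image("wrist");cv2.imwrite("pics/w16.png",im)
s=r.state()
print(proj("wrist",[.4765,-.011,.055]))
st={"tool_pos":np.array([.4766,-.011,.0852]),"ee_rot":s["ee_rot"]}
print(onz("wrist",(319,286),.055,st))
E
```

```text
t 27.9667 q [-0.051   0.9008 -0.0403  2.1456  0.3338  0.1021 -0.3923] p [ 0.4759 -0.0107  0.0194] f [-0.3798 -0.0093  0.4539] gap 0.9999819479869758
[[-0.016   0.9999 -0.0008]
 [ 0.9999  0.016  -0.0019]
 [-0.0019 -0.0008 -1.    ]]
[318.887  382.6723]
[ 0.4769 -0.0106  0.055 ]
```

View pics/w16.png

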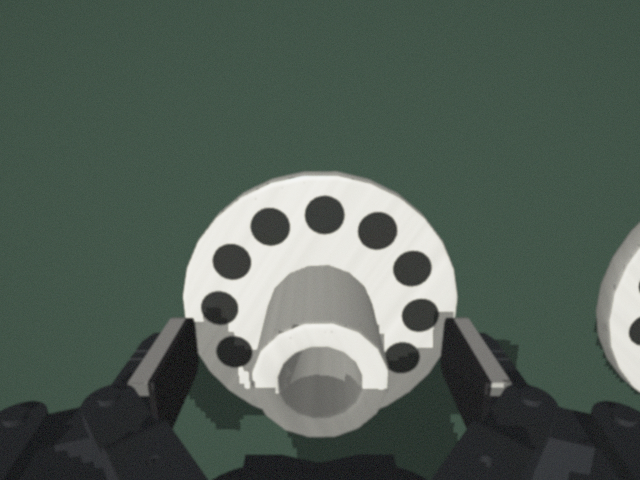

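Hub top is at about (319,382), which matches the prediction (319,383). Closing on it.

Call:
arm_command([
  [[0,0,0],[0,0,0],1],
  [[0,0,0],[0,0,0],1],
  [[0,0,0],[0,0,0],1],
  [[0,0,0],[0,0,0],1],
  [[0,0,0],[0,0,0],1],
  [[0,0,0],[0,0,0],1],
  [[0,0,0],[0,0,0],1],
  [[0,0,-0.005],[0,0,0],1],
  [[0,0,-0.025],[0,0,0],1],
  [[0,0,-0.035],[0,0,0],1],
  [[0,0,-0.035],[0,0,0],1],
  [[0,0,-0.035],[0,0,0],1],
  [[0,0,-0.035],[0,0,0],1],
  [[0,0,-0.035],[0,0,0],1],
  [[0,0,-0.03],[0,0,0],1],
  [[0,0,0],[0,0,0],1],
  [[0,0,0],[0,0,0],1],
], force=80)

```text
time: 29.43
tool_pos: [0.4761, -0.0104, 0.2546]
ee_rot: [[-0.016, 1.0, 0.001], [1.0, 0.016, -0.002], [-0.002, 0.001, -1.0]]
ft_force: [-0.8, 0.4, -2.7]
finger_gap: 0.467
```

```bash
python3 rec.py
python3 - <<'E'
from h import *
np.set_printoptions(precision=4,suppress=True)
im=r.get_image("wrist");cv2.imwrite("pics/w17.png",im)
s=r.state()
E
```

```text
t 29.4333 q [ 0.1081  0.4705 -0.2764  1.9686  0.1907  0.7265 -0.267 ] p [ 0.4761 -0.0104  0.2546] f [-0.8298  0.3608 -2.7191] gap 0.4673793290762607
[[-0.0158  0.9999  0.0008]
 [ 0.9999  0.0158 -0.0021]
 [-0.0021  0.0008 -1.    ]]
```

View pics/w17.png

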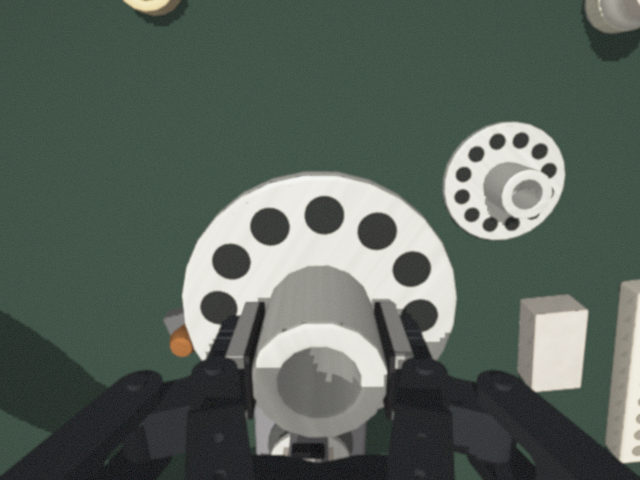

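Call:
arm_command([
  [[-0.0278,-0.001,0],[0,0,0],1],
  [[-0.0278,-0.001,0],[0,0,0],1],
  [[-0.0278,-0.001,0],[0,0,0],1],
  [[-0.0278,-0.001,0],[0,0,0],1],
  [[-0.0278,-0.001,0],[0,0,0],1],
  [[-0.0278,-0.001,0],[0,0,0],1],
  [[-0.0278,-0.001,0],[0,0,0],1],
  [[-0.0278,-0.001,0],[0,0,0],1],
  [[-0.0278,-0.001,0],[0,0,0],1],
  [[-0.0275,-0.0009,0],[0,0,0],1],
  [[0,0,0.02],[0,0,0],1],
  [[0,0,0.02],[0,0,0],1],
  [[0,0,0],[0,0,0],1],
  [[0,0,0],[0,0,0],1],
  [[0,0,0],[0,0,0],1],
])

```text
time: 30.73
tool_pos: [0.4702, -0.2874, 0.2134]
ee_rot: [[-0.017, 1.0, -0.003], [1.0, 0.017, -0.001], [-0.001, -0.003, -1.0]]
ft_force: [0.6, -0.3, -2.1]
finger_gap: 0.466
```

```bash
python3 rec.py
python3 - <<'E'
from h import *
np.set_printoptions(precision=4,suppress=True)
print(toolstep([.4706,-.2882,.2]))
a=r.get_image("scene")[90:250,110:270]
cv2.imwrite("pics/c18.png",cv2.resize(a,None,fx=3.7,fy=3.7,interpolation=cv2.INTER_CUBIC))
E
```

```text
t 30.7333 q [ 0.6251  0.6218 -0.266   1.8061  0.2308  0.7467  0.2533] p [ 0.4702 -0.2874  0.2134] f [ 0.5978 -0.2903 -2.1248] gap 0.46563031251343245
[[-0.0173  0.9998 -0.0035]
 [ 0.9999  0.0173 -0.001 ]
 [-0.0009 -0.0035 -1.    ]]
[-0.0008  0.0004  0.0134]
```

View pics/c18.png

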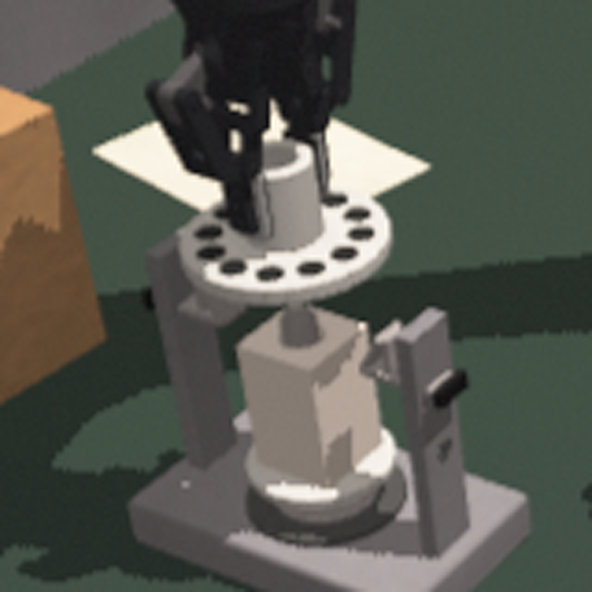

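Call:
arm_command([
  [[-0.0006,0.0003,0.005],[0,0,0],1],
  [[0,0,0.005],[0,0,0],1],
  [[0,0,0.005],[0,0,0],1],
  [[0,0,0.005],[0,0,0],1],
  [[0,0,0.005],[0,0,0],1],
  [[0,0,0.005],[0,0,0],1],
  [[0,0,0.005],[0,0,0],1],
  [[0,0,0.005],[0,0,0],1],
  [[0,0,0],[0,0,0],1],
  [[0,0,0],[0,0,0],1],
])

```text
time: 31.62
tool_pos: [0.4704, -0.2883, 0.1735]
ee_rot: [[-0.017, 1.0, -0.003], [1.0, 0.017, -0.001], [-0.001, -0.003, -1.0]]
ft_force: [-0.2, 0.1, -2.8]
finger_gap: 0.468
```

Call:
arm_command([
  [[0,0,0.004],[0,0,0],1],
  [[0,0,0.004],[0,0,0],1],
  [[0,0,0.004],[0,0,0],1],
  [[0,0,0],[0,0,0],1],
  [[0,0,0],[0,0,0],1],
], force=120)

```text
time: 32.03
tool_pos: [0.4705, -0.2887, 0.1616]
ee_rot: [[-0.016, 1.0, -0.002], [1.0, 0.016, -0.002], [-0.002, -0.002, -1.0]]
ft_force: [0.1, 0.4, -1.6]
finger_gap: 0.464
```

```bash
python3 rec.py
python3 - <<'E'
from h import *
np.set_printoptions(precision=4,suppress=True)
a=r.get_image("scene")[90:250,110:270]
cv2.imwrite("pics/c19.png",cv2.resize(a,None,fx=3.7,fy=3.7,interpolation=cv2.INTER_CUBIC))
E
```

```text
t 32.0333 q [ 0.6078  0.6958 -0.2374  1.8537  0.2654  0.6242  0.2232] p [ 0.4705 -0.2887  0.1616] f [ 0.1277  0.395  -1.5712] gap 0.4635458122101974
[[-0.0163  0.9999 -0.0023]
 [ 0.9999  0.0163 -0.0018]
 [-0.0018 -0.0023 -1.    ]]
```

View pics/c19.png

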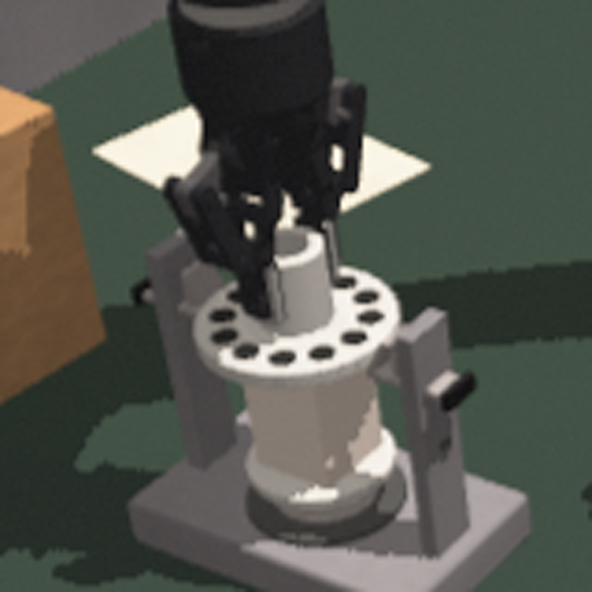

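Call:
arm_command([
  [[0,0,0.003],[0,0,0],1],
  [[0,0,0.003],[0,0,0],1],
  [[0,0,0.003],[0,0,0],1],
  [[0,0,0.003],[0,0,0],1],
  [[0,0,0.003],[0,0,0],1],
  [[0,0,0.003],[0,0,0],1],
  [[0,0,0.003],[0,0,0],1],
  [[0,0,0],[0,0,0],1],
  [[0,0,0],[0,0,0],1],
])

```text
time: 32.83
tool_pos: [0.4708, -0.2891, 0.1413]
ee_rot: [[-0.016, 1.0, -0.001], [1.0, 0.016, -0.003], [-0.003, -0.001, -1.0]]
ft_force: [0.1, -0.1, 6.8]
finger_gap: 0.46
```

```bash
python3 rec.py
python3 - <<'E'
from h import *
np.set_printoptions(precision=4,suppress=True)
a=r.get_image("scene")[90:250,110:270]
cv2.imwrite("pics/c20.png",cv2.resize(a,None,fx=3.7,fy=3.7,interpolation=cv2.INTER_CUBIC))
E
```

```text
t 32.8333 q [ 0.5991  0.7265 -0.2235  1.8693  0.2793  0.5762  0.2108] p [ 0.4708 -0.2891  0.1413] f [ 0.0597 -0.1486  6.7716] gap 0.4600479826482444
[[-0.0161  0.9999 -0.0013]
 [ 0.9999  0.0161 -0.0027]
 [-0.0027 -0.0013 -1.    ]]
```

View pics/c20.png

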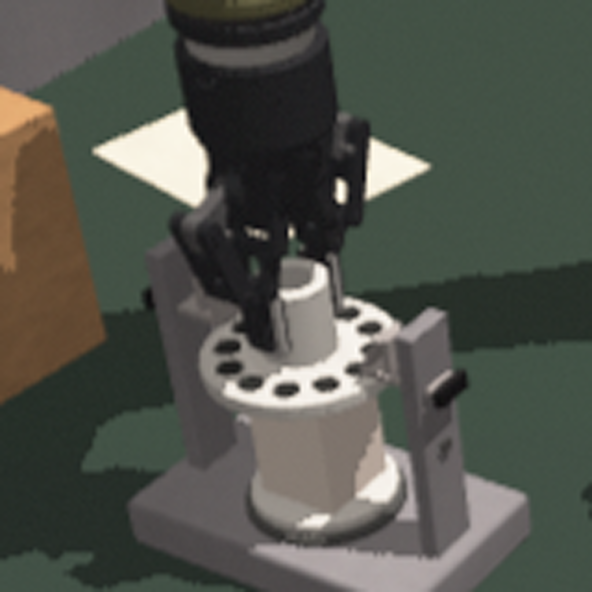

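Call:
arm_command([
  [[0,0,0.0015],[0,0,0],1],
  [[0,0,0.0005],[0,0,0],1],
  [[0,0,0],[0,0,0],1],
  [[0,0,0],[0,0,0],1],
  [[0,0,0],[0,0,0],1],
])

```text
time: 33.3
tool_pos: [0.4708, -0.2891, 0.1395]
ee_rot: [[-0.016, 1.0, -0.001], [1.0, 0.016, -0.003], [-0.003, -0.001, -1.0]]
ft_force: [-0.7, 0.6, 7.8]
finger_gap: 0.462
```

```bash
python3 rec.py
python3 - <<'E'
from h import *
a=r.get_image("scene")[90:250,110:270]
cv2.imwrite("pics/c21.png",cv2.resize(a,None,fx=3.7,fy=3.7,interpolation=cv2.INTER_CUBIC))
a=r.get_image("top")[230:310,400:530]
cv2.imwrite("pics/c22.png",cv2.resize(a,None,fx=6,fy=6,interpolation=cv2.INTER_CUBIC))
E
```

```text
t 33.3 q [ 0.5983  0.7292 -0.2222  1.8707  0.2806  0.5719  0.2097] p [ 0.4708 -0.2891  0.1395] f [-0.7368  0.59    7.7727] gap 0.46159436942952053
[[-0.0161  0.9999 -0.0011]
 [ 0.9999  0.0161 -0.0028]
 [-0.0028 -0.0012 -1.    ]]
```

View pics/c21.png

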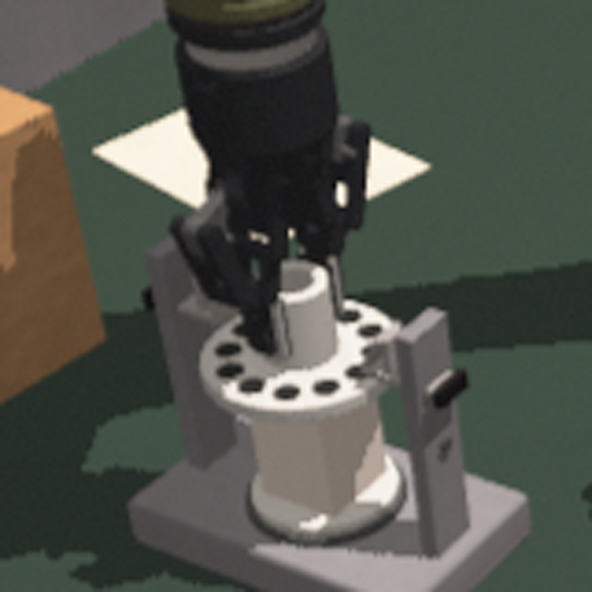

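View pics/c22.png

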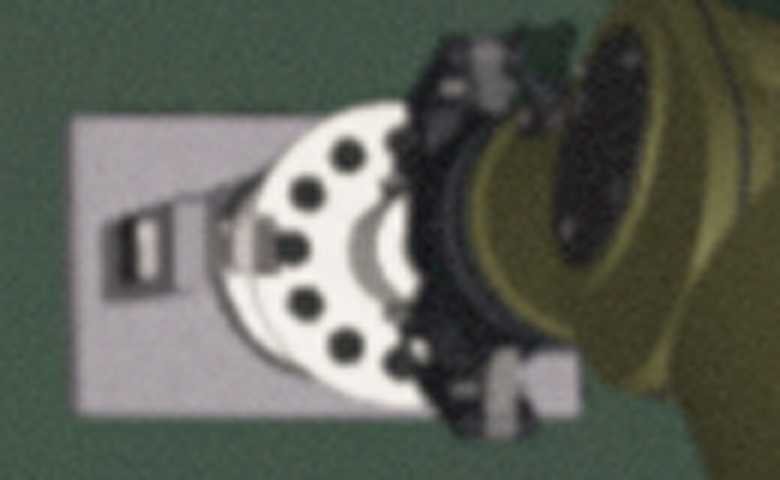

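Call:
arm_command([
  [[0,0,-0.002],[0,0,0],1],
  [[0,0,-0.002],[0,0,0],1],
  [[0,0,0],[0,0,0],0.3],
  [[0,0,0],[0,0,0],0.2],
  [[0,0,0],[0,0,0],0.2],
  [[0,0,0],[0,0,0],0.2],
  [[0,0,0],[0,0,0],0.2],
  [[0,0,-0.01],[0,0,0],0.2],
  [[0,0,-0.02],[0,0,0],0.2],
  [[0,0,-0.03],[0,0,0],0.2],
  [[0,0,-0.03],[0,0,0],0.2],
  [[0,0,-0.03],[0,0,0],0.2],
  [[0,0,-0.03],[0,0,0],0.2],
  [[-0.03,0,0],[0,0,0],0.2],
  [[-0.03,0,0],[0,0,0],0.2],
  [[-0.03,0,0],[0,0,0],0.2],
  [[0,0,0],[0,0,0],0.2],
  [[0,0,0],[0,0,0],0.2],
  [[0,0,0],[0,0,0],0.2],
])

```text
time: 34.98
tool_pos: [0.4723, -0.3776, 0.2933]
ee_rot: [[-0.017, 1.0, -0.002], [1.0, 0.017, -0.001], [-0.001, -0.002, -1.0]]
ft_force: [0.9, -0.0, 0.2]
finger_gap: 0.801
```

```bash
python3 rec.py
python3 - <<'E'
from h import *
s=r.state()
np.set_printoptions(precision=4,suppress=True)
a=r.get_image("scene");cv2.imwrite("pics/s23.png",a);a=a[90:250,110:270]
cv2.imwrite("pics/c23.png",cv2.resize(a,None,fx=3.7,fy=3.7,interpolation=cv2.INTER_CUBIC))
a=r.get_image("top")[230:310,400:530]
cv2.imwrite("pics/c24.png",cv2.resize(a,None,fx=6,fy=6,interpolation=cv2.INTER_CUBIC))
cv2.imwrite("pics/w23.png",r.get_image("wrist"))
for n in("scene","wrist","top"):
  for t in ("wheel_center","sleeve_center","platform_top"):
    print(n,t,[(d["pixel"],round(d["conf"],2)) for d in r.spot_point(n,t)])
for t,z in (("wheel_center",.1545),("sleeve_center",.087),("platform_top",.047)): print(t,proj("scene",[.4705,-.2883,z]),proj("wrist",[.4705,-.2883,z],s))
E
```

```text
t 34.9833 q [ 0.761   0.602  -0.2878  1.5461  0.1915  1.0225  0.4374] p [ 0.4723 -0.3776  0.2933] f [ 0.9322 -0.0257  0.2461] gap 0.8011086626401265
[[-0.0167  0.9999 -0.002 ]
 [ 0.9999  0.0167 -0.0008]
 [-0.0008 -0.002  -1.    ]]
scene wheel_center [([262.4, 328.8], 0.94), ([200.9, 230.5], 0.22)]
scene sleeve_center [([488.1, 275.0], 0.88), ([193.0, 202.2], 0.73)]
scene platform_top [([196.0, 219.5], 0.89), ([284.5, 224.5], 0.71)]
wrist wheel_center []
wrist sleeve_center [([317.5, 83.8], 0.5)]
wrist platform_top [([318.5, 84.0], 0.64)]
top wheel_center [([334.2, 201.3], 0.91), ([471.9, 270.4], 0.77)]
top sleeve_center [([209.8, 334.6], 0.75), ([166.8, 268.4], 0.63)]
top platform_top [([455.8, 272.6], 0.5)]
wheel_center [190.2037 174.5936] [318.5453  79.8016]
sleeve_center [194.7    202.1917] [318.9117  82.4449]
platform_top [197.2181 217.6481] [319.0683  83.5746]
```

View pics/c23.png

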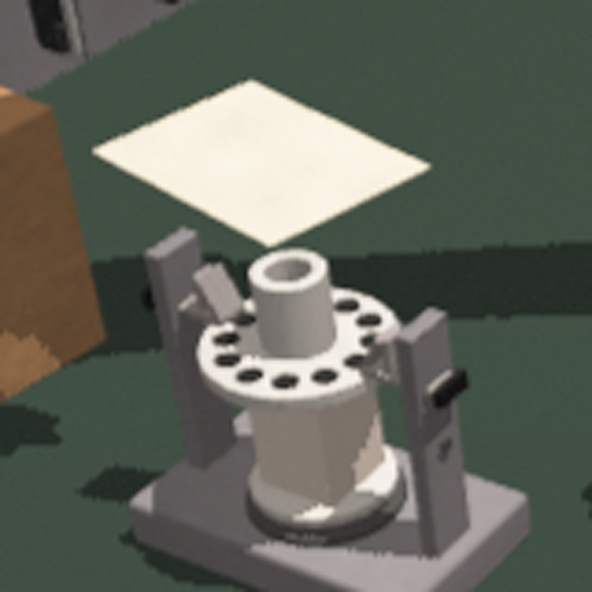

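View pics/w23.png

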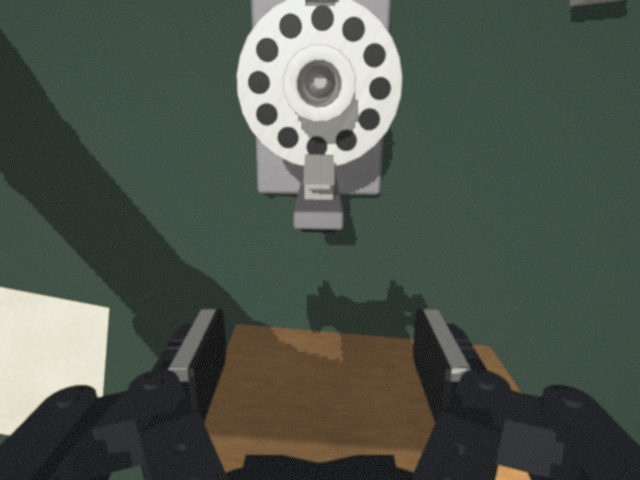

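View pics/c24.png

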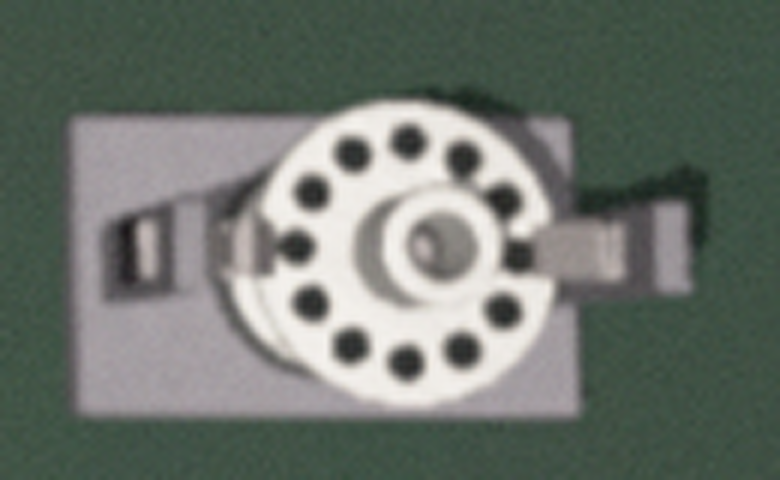

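View pics/s23.png

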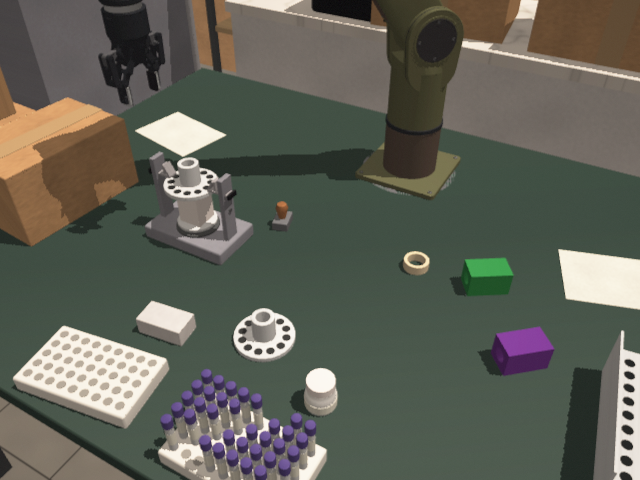

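Run:
```python
from h import *
for z in (.195,.182,.176): print(z,proj("scene",[.4705,-.2883,z]))
o=cv2.imread("pics/scene0.png");n=cv2.imread("pics/s23.png")
for t in ("jar","stamp","tape_roll","label_box"):
    r.get_image; print(t,[(np.round(d["pixel"],1),round(d["conf"],2)) for d in r.spot_point("scene",t)][:1])
print(r.hand_in())
```

```text
0.195 [187.34498823 157.04661836]
0.182 [188.27645295 162.76397344]
0.176 [188.7018932  165.37533694]
jar [(array([317.4, 402.9]), 0.93)]
stamp [(array([283.1, 226.5]), 0.64)]
tape_roll [(array([416.9, 267.6]), 0.64)]
label_box [(array([168.7, 329.4]), 0.58)]
the job is handed in; nothing more can be done
None
```

The job is done and handed in at about 35 s of the 72 s allowed.

**What I did**
- I gripped the white sleeve on its side with the tool tilted 45°, turned it 90°, stood it upright on the table and let go.
- I took it again from above, threaded it down the post onto the platform and let go.
- I took the wheel nearest the base by its hub and threaded it onto the sleeve. I then pressed the platform down about 19–20 mm, with about 10 N net at the wrist, and let go.

**Last checks before hand-in**
- **Height:** after release, the hub top shows at row 163 of the scene picture. The prediction for the platform held at 13 mm is row 162.8; fully up would be row 157.
- **Catches:** both show over the disc rim in the top, scene and wrist pictures, in the same positions as at the start, that is, fully in.
- **Alignment:** the wheel is level and the post tip is central in the hub bore.
- **Other things:** the jar, stamp, tape roll and label box all show within about 3 px of their starting positions. The gripper is clear of everything.

**Disagreements**
- The wrist camera put the post and wheel 2–5 mm farther out in x than the fixed cameras did. I threaded at a value between the two for the post, and neither part met noticeable contact force.
- In the last pictures the network missed the wheel on the stand in the wrist view. In the scene view it gave it only a weak (0.22), misplaced hit, so I relied on the pictures for that.

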